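Put the porcelain boats away in the bench drawer

TASK

Put the clean porcelain boats away: pull the little bench drawer open, take every boat (the long narrow troughs, three or four of them) out of the crate, set them down flat on the drawer's floor, right way up and not on top of one another, then push the drawer gently home until it clicks shut. The porcelain is thin, so grip a boat with the gripper's lightest force (30 N at most), set it down rather than dropping it, and do not slam the drawer. Leave the crucible and the tile in the crate and everything else on the bench where it stands.

Things in the scene. Friction and masses are not known exactly. Their poses are not given: they have to be found in the camera images.
- unit: Cream bench-top drawer unit, fixed, 215 deep x 290 wide x 95 mm high, with one drawer, at the left or right of the bench. Origin on the table 70 mm in front of its front face, mid-width; x points into the unit (face at x = +70 mm, back at +285 mm), y to the left as seen facing it, z up. The drawer slides out along -x.
- drawer (a joint): How far the drawer is out, in m: 0 fully home, 0.16 at its outer stop; starts 0.03 to 0.06, past its catch. It slides with about 1 N friction plus 20 N per m/s. A sprung catch resists over the last 14 mm of closing (needs about 6 N), and from about 6 mm on it pulls the drawer home to 0 by itself.
- drawer_floor (a point): Centre of the drawer's inner floor (18 mm above the table), moving with it; axes as the unit's. Inside 180 (x) x 246 mm (y), walls 5 mm, rising 40 mm above the floor; the white front panel (15 mm thick, 284 wide, outer face at x = -110 mm) rises to 84 mm above the table. With the drawer home this point is 95 mm behind the unit's face, under the unit's top; open it to reach in.
- drawer_handle (a point): Middle of the drawer's steel bar handle, moving with the drawer: a round bar along y, 120 mm long, about 10 mm thick, 35 mm in front of the front panel's outer face and 61 mm above the table; open above and below, on two posts at its ends. Axes as the unit's.
- crate: Grey plastic crate, fixed, 260 x 260 x 45 mm, open on top, walls and floor 6 mm. Origin: centre of its underside, x and y along its sides, z up. It stands on the other side of the bench from the drawer unit.
- boat0: White glazed porcelain boat: an open trough 90 (x) x 30 (y) x 22 mm high, walls and floor 4 mm, with a flat tab 12 mm long, 14 wide and 4 thick at the rim of its +x end; 40 to 65 g. Origin: centre of its underside, x along it, z up (right way up at the start). Lies on the crate's floor. May be absent. Thin: a grip well over 30 N (90 N in all over both pads) breaks it.
- boat1: White glazed porcelain boat: an open trough 90 (x) x 30 (y) x 22 mm high, walls and floor 4 mm, with a flat tab 12 mm long, 14 wide and 4 thick at the rim of its +x end; 40 to 65 g. Origin: centre of its underside, x along it, z up (right way up at the start). Lies on the crate's floor. May be absent. Thin: a grip well over 30 N (90 N in all over both pads) breaks it.
- boat2: White glazed porcelain boat: an open trough 90 (x) x 30 (y) x 22 mm high, walls and floor 4 mm, with a flat tab 12 mm long, 14 wide and 4 thick at the rim of its +x end; 40 to 65 g. Origin: centre of its underside, x along it, z up (right way up at the start). Lies on the crate's floor. May be absent. Thin: a grip well over 30 N (90 N in all over both pads) breaks it.
- boat3: White glazed porcelain boat: an open trough 90 (x) x 30 (y) x 22 mm high, walls and floor 4 mm, with a flat tab 12 mm long, 14 wide and 4 thick at the rim of its +x end; 40 to 65 g. Origin: centre of its underside, x along it, z up (right way up at the start). Lies on the crate's floor. May be absent. Thin: a grip well over 30 N (90 N in all over both pads) breaks it.
- crucible: White porcelain crucible, a round cup 48 mm across the mouth and 40 mm high, standing in the crate among the boats; stays in the crate. Origin: centre of its foot.
- tile: White porcelain tile 70 x 50 x 10 mm lying flat in the crate among the boats; stays in the crate. Origin: centre of its underside.
- washbottle: White plastic bottle, 60 mm across, 130 mm high, standing at the left side of the bench; leave alone. Origin: centre of its foot.
- beaker: Glass beaker, 66 mm across, 80 mm high, standing at the right side of the bench; leave alone. Origin: centre of its foot.
- stopper: Brown cork stopper, 40 mm across the top, 35 mm high, standing between the drawer unit and the crate; leave alone. Origin: centre of its foot.
There are look-alikes about, which are no part of the job. What is shaped like the boat1 but black, green or orange is not meant.

How it is judged (in metres and radians):
On the way:
1. every boat lies flat and right way up on the drawer's floor, the drawer still open (x of boat0 in the frame of drawer_floor between -0.078 and 0.078 m and y of boat0 in the frame of drawer_floor between -0.118 and 0.118 m and z of boat0 in the frame of drawer_floor between -0.006 and 0.01 m and angle between each of boat0, boat1, boat2, boat3's own z axis and vertical below 0.15 rad and x of boat1 in the frame of drawer_floor between -0.078 and 0.078 m and y of boat1 in the frame of drawer_floor between -0.118 and 0.118 m and z of boat1 in the frame of drawer_floor between -0.006 and 0.01 m and x of boat2 in the frame of drawer_floor between -0.078 and 0.078 m and y of boat2 in the frame of drawer_floor between -0.118 and 0.118 m and z of boat2 in the frame of drawer_floor between -0.006 and 0.01 m and x of boat3 in the frame of drawer_floor between -0.078 and 0.078 m and y of boat3 in the frame of drawer_floor between -0.118 and 0.118 m and z of boat3 in the frame of drawer_floor between -0.006 and 0.01 m and value of joint drawer above 0.05 m), for 0.2 s.
At the end, for the whole second after the job is handed in: The drawer is home at its catch (within 3 mm), every boat present lies at rest flat on its floor, right way up (within 0.15 rad) and not on another, and the crucible and the tile are still in the crate the right way up (x of boat0 in the frame of drawer_floor between -0.078 and 0.078 m and y of boat0 in the frame of drawer_floor between -0.118 and 0.118 m and z of boat0 in the frame of drawer_floor between -0.006 and 0.01 m and angle between each of boat0, boat1, boat2, boat3's own z axis and vertical below 0.15 rad and x of boat1 in the frame of drawer_floor between -0.078 and 0.078 m and y of boat1 in the frame of drawer_floor between -0.118 and 0.118 m and z of boat1 in the frame of drawer_floor between -0.006 and 0.01 m and x of boat2 in the frame of drawer_floor between -0.078 and 0.078 m and y of boat2 in the frame of drawer_floor between -0.118 and 0.118 m and z of boat2 in the frame of drawer_floor between -0.006 and 0.01 m and x of boat3 in the frame of drawer_floor between -0.078 and 0.078 m and y of boat3 in the frame of drawer_floor between -0.118 and 0.118 m and z of boat3 in the frame of drawer_floor between -0.006 and 0.01 m and value of joint drawer below 0.003 m and linear speed of each of boat0, boat1, boat2, boat3 below 0.02 m/s and x of crucible in the frame of crate between -0.125 and 0.125 m and y of crucible in the frame of crate between -0.125 and 0.125 m and z of each of crucible, tile in the frame of crate below 0.03 m and angle between each of crucible, tile's own z axis and vertical below 0.2 rad and x of tile in the frame of crate between -0.125 and 0.125 m and y of tile in the frame of crate between -0.125 and 0.125 m); the robot touches nothing.
It fails at once if a boat is squeezed too hard: more than 90 N in all between the fingers and it (both pads counted, so a grip of about 45 N) (contact force between the fingers and boat0 above 90 N or contact force between the fingers and boat1 above 90 N or contact force between the fingers and boat2 above 90 N or contact force between the fingers and boat3 above 90 N).
It fails at once if a boat is dropped: it falls free of the fingers faster than 0.9 m/s (a drop of about 4 cm) ((linear speed of boat0 above 0.9 m/s and contact force between the fingers and boat0 below 0.05 N) or (linear speed of boat1 above 0.9 m/s and contact force between the fingers and boat1 below 0.05 N) or (linear speed of boat2 above 0.9 m/s and contact force between the fingers and boat2 below 0.05 N) or (linear speed of boat3 above 0.9 m/s and contact force between the fingers and boat3 below 0.05 N)).
It fails at once if the drawer is slammed: it closes faster than 0.25 m/s (velocity of joint drawer below -0.25 m/s).
It fails at once if a bottle, beaker or stopper on the bench is moved more than 4 cm or tipped (distance of any of washbottle, beaker, stopper from where it was at the start of the episode above 0.04 m or angle between any of washbottle, beaker, stopper's own z axis and vertical above 0.4 rad).
Of boat0, boat1, boat2, boat3 only 3 to 4 are there at a start; the rules pass over those that are not, and their reading is None.
At some moment in a run one of boat0, boat1, boat2, boat3 may be knocked a few centimetres aside while the robot is not near it.
It also fails if it takes over 210 s, if anything falls off the work surface, if the arm or the gripper's body presses on something with over 40 N, if the wrist force passes 120 N, or if a joint passes its speed limit or range.

ROBOT

A 7-joint arm with a two-finger parallel gripper is mounted at the origin on the work surface. World frame = base frame: x ahead of the robot, y to its left, z up, the work surface at z = 0. Lengths are in m, angles in degrees, forces in N, time in s.
With the tool pointing down it reaches from about 0.425 to 0.875 m from the base axis. Payload 4.7 kg.
Tool frame: the origin (TCP) lies at the very end of the fingers, on their centre line; the grasp point (between the pads) lies 19 mm behind it; z points along the fingers, y is the line along which they close (so a half turn about z gives the same grasp; the last joint's range is limited). The gripper opens to 87 mm and grips with 3 to 60 N. Pads are 19 mm wide; open, the fingers measure 117 mm over their backs; the gripper's body (75 mm by 190 mm) begins 51 mm behind the grasp point.
Start: joints at [-68.921, 18.392, -4.016, 83.108, 1.295, 78.541, -3.26], TCP at [0.225, 0.61, 0.223] pointing down, gripper open.
Joint ranges: [-163.93, 163.93], [-17.29, 119.83], [-79.2, 71.16], [3.27, 140.29], [-89.18, 269.18], [5.43, 117.66], [-154.24, 154.24]. Speed limits (degrees/s): [147.25, 147.25, 180, 180, 180, 180, 180].

INTERFACE

Orientations are given as [roll, pitch, yaw] about the fixed x, y, z axes, in that order (R = Rz(yaw) Ry(pitch) Rx(roll)).
In Python, from cell import get_obs, eyes, env gives the robot as it stands.
- The arm moves only by the tool servo_tool, never from a script. Its argument "series" is a list that holds one entry, the list of rows, each a list of 7 numbers: the shift along the tool's x, y, z in units of 300 mm (1.0 is 300 mm), then the turn, a rotation vector about the tool's x, y, z in units of pi rad (1.0 is pi rad), then the opening, from 0 (shut) to 1 (fully open). In form: [[[tx, ty, tz, wx, wy, wz, gripper], ...]]. A call has 1 to 12 rows; each row is the pose to reach, as a shift and turn from the pose commanded when the call began, along the tool's axes at that moment, turning the shorter way round; what a row does not reach only later rows make up. A row lasts 1/12 s, in which the tool goes at most 41.7 mm and 7.16 degrees, less where a joint would pass 70% of its speed; a pose out of reach is approached as far as the arm can. A call with a number of a shift or a turn outside -1 to 1 is refused whole. A call with a gripper value outside its range is refused whole. The fingers move at their own pace and stop on an object; "grip_force" is the grip in N (left out, the last holds). Time passes only in rows, so rows that repeat a pose let the fingers close. It gives the time, the measured TCP pose, the force, the opening and the grip force at its end, in the units of the state.
- get_obs(): the state, without advancing time (a new reading comes with each control period).
- eyes.read_camera(name): name is "scene" or "top" or "wrist"; returns a dict with "frame" (480x640x3 uint8, red, green, blue), "depth" (480x640 float32, m along the optical axis (not along the pixel's ray), 0 where there is no reading), "fx", "fy", "cx", "cy" (pixels), "origin" and "rotation" of the camera in the world; the wrist camera has in their place "mount" (4x4, takes a point from camera to tool coordinates, whose origin is the TCP and whose axes are the flange's). Camera axes: x right, y down, z forward; pixel columns grow to the right and rows downward; lengths in m; the calibration is good to about 2 mm. The wrist camera is an equidistant fisheye: a pixel r from the principal point sees the ray r / f radians off the axis. A picture is of the moment at which its call begins: read the wrist's pose just before it.
- env.sign_off(): hands the job in; it is judged then, once.
The state is a dict: "time_s": time; "qpos": joint angles; "joint_velocities": joint speeds; "effort": joint torques, N m; "tool_pos": TCP position; "tool_rot": TCP orientation; "force": force on the tool from outside, world axes, zero at the start; "wrist_torque": the same for the moment, N m; "grip_width": finger opening in m; "grasp_force": force on a finger pad.
Only numpy, scipy, OpenCV 4.12 (cv2) and the standard library are available. Lean on these libraries where they do the work, as an engineer would, in place of code of your own. Each camera call takes 0.05 s, during which the arm holds its last target. There are 200 camera calls.

## Working session

There is one attempt and no reset: what is moved stays moved. The work goes in short steps, Python scripts to look and compute and a tool call to move; the robot and the scene stay as the last step left them, time stands still between calls to the robot, and variables do not carry over. Pictures are saved under pics/ and viewed, at most 14 in all, crops included, and the job is handed in when it is done.

Besides the shell and the picture viewer there is one more tool, called after "Call:" as name(argument=value, ...), one argument or row to a line, values as JSON. servo_tool: Moves the arm, as the interface text tells. Shifts and turns lie within -1 to 1; 1 stands for 300 mm of shift or pi rad of turn. Its arguments: {"type":"object","properties":{"series":{"type":"array"},"grip_force":{"type":"number"}},"required":["series"]}

```bash
ls; mkdir -p pics
python3 - <<'E'
from cell import get_obs, eyes
import cv2,pickle
print(get_obs())
for n in("top","scene"):
    c=eyes.read_camera(n); pickle.dump(c,open(f"pics/{n}0.pkl","wb"))
    cv2.imwrite(f"pics/{n}0.png",c["frame"][:,:,::-1]); print(n,c["fx"],c["cx"],c["cy"],c["origin"],c["rotation"])
E
```

```text
pics
{'time_s': 0.0, 'qpos': array([-68.92131967,  18.43751406,  -4.01481808,  83.17462867,
         1.29633853,  78.54015801,  -3.26011609]), 'joint_velocities': array([ 0.06372676,  0.0178871 , -0.00087197, -0.09781446, -0.07888824,
       -0.08926838,  0.03850962]), 'effort': array([-8.29036526e-05, -4.91290820e+01, -4.04097531e-01, -3.12527168e+01,
       -6.40581502e-02,  4.36853862e-02,  1.88960403e-04]), 'tool_pos': array([0.22507102, 0.60920636, 0.22148133]), 'tool_rot': array([-1.79893013e+02,  7.27010031e-03,  1.59730544e+02]), 'force': array([-0.63057885,  0.1159825 ,  0.20923923]), 'wrist_torque': array([-0.00105141,  0.00405971, -0.07884772]), 'grasp_force': 0.0, 'grip_width': 0.08706539734438219}
top 592.8655848156981 315.8076444725827 231.9009885841326 [ 0.39154475 -0.0162979   1.71502023] [-175.03072706    0.49688877  -91.63354035]
scene 511.51807108524974 317.6696300020704 231.77698059824291 [1.38594402 0.15969875 0.94433802] [-135.2607253     0.18754888   99.30497463]
```

View pics/top0.png

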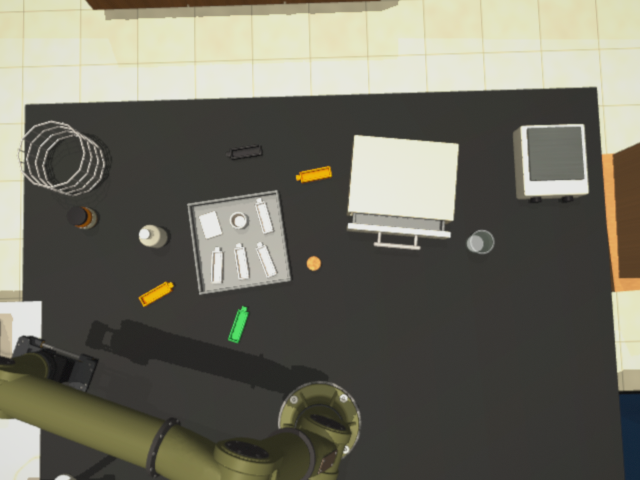

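View pics/scene0.png

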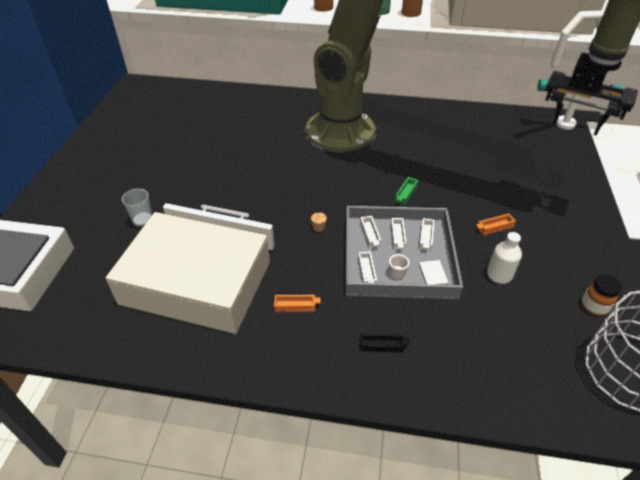

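The top view shows four boats at pixels (264,216), (218,265), (241,261) and (266,260). The crucible is at (239,220), the tile at (210,224), the stopper at (314,264), the handle bar at (397,243) and the beaker at (481,242).

```bash
cat > h.py <<'E'
import numpy as np, cv2, pickle
from scipy.spatial.transform import Rotation as R
def rpy(a): return R.from_euler('xyz',a,degrees=True).as_matrix()
def cast(c,uv,z):
    uv=np.atleast_2d(np.asarray(uv,float))
    d=np.c_[(uv[:,0]-c["cx"])/c["fx"],(uv[:,1]-c["cy"])/c["fy"],np.ones(len(uv))]@rpy(c["rotation"]).T
    o=np.asarray(c["origin"]); return o+d*((z-o[2])/d[:,2])[:,None]
def rects(c,mask,z,amin=60,amax=3000,show=True):
    out=[]
    for k in cv2.findContours(mask.astype(np.uint8),cv2.RETR_EXTERNAL,cv2.CHAIN_APPROX_NONE)[0]:
        a=cv2.contourArea(k)
        if not amin<a<amax: continue
        p=cast(c,k[:,0],z)
        (cx,cy),(w,h),an=cv2.minAreaRect((p[:,:2]*1000).astype(np.float32))
        if w<h: w,h,an=h,w,an+90
        out.append((cx,cy,w,h,(an+90)%180-90))
        if show: print("px",k[:,0].mean(0).round(),"mm",np.round(out[-1],1))
    return out
E
python3 - <<'E'
from h import *
c=pickle.load(open("pics/top0.pkl","rb"))
f=c["frame"].astype(int); mn,mx=f.min(2),f.max(2)
roi=np.zeros(mn.shape,bool); roi[196:290,192:287]=1
print("crate whites");rects(c,roi&(mn>165),0.028)
roi[:]=0;roi[225:255,345:455]=1
print("handle/panel");rects(c,roi&(mn>130),0.061,20)
roi[:]=0;roi[120:222,340:470]=1
print("unit top");rects(c,roi&(mn>170)&(mx-mn>15),0.095,20,20000)
roi[:]=0;roi[180:300,180:295]=1
print("crate");rects(c,roi&(mn>70)&(mx<200),0.045,1000,20000)
print("stopper",cast(c,[314,264],.035),"beaker",cast(c,[481,242],.05))
E
```

```text
crate whites
handle/panel
px [401. 233.] mm [ 514.7 -238.2  284.9   67.3   88.3]
unit top
px [406. 168.] mm [ 678.1 -251.3  287.9  213.3   83.3]
crate
px [238. 242.] mm [516.4 214.5 263.7 263.3 -83.1]
stopper [[0.44694398 0.00181842 0.035     ]] beaker [[ 0.49464454 -0.46888475  0.05      ]]
```

Run:
```python
from h import *
c=pickle.load(open("pics/top0.pkl","rb"))
f=c["frame"]
a=cv2.resize(f[185:300,180:295],None,fx=4,fy=4,interpolation=cv2.INTER_CUBIC)
b=cv2.resize(f[150:265,340:470],None,fx=4,fy=4,interpolation=cv2.INTER_CUBIC)[:, :340*4]
im=np.zeros((460,800,3),np.uint8); a=cv2.resize(a,(400,400));b=cv2.resize(b,(400,354));im[:400,:400]=a;im[:354,400:]=b
cv2.imwrite("pics/crop0.png",im[:,:,::-1])
```

```text
(no output)
```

View pics/crop0.png

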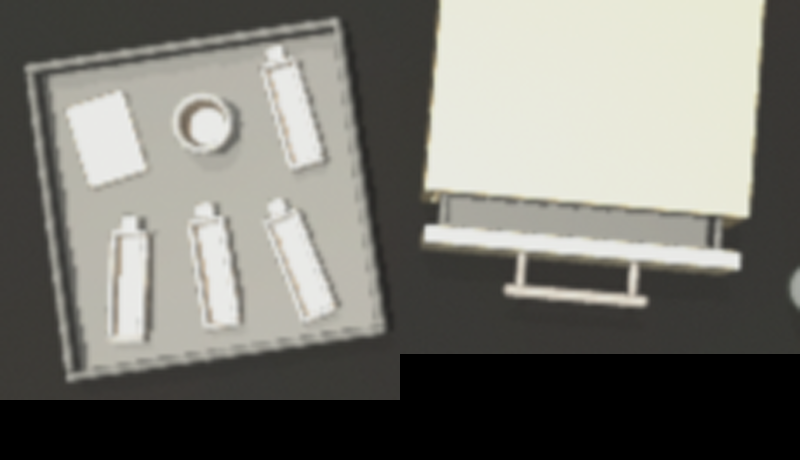

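The four boats are clear of each other, and there is room for the fingers beside each one. Next I'll measure them accurately.

```bash
cat >> h.py <<'E'
import json,os
def getcmd(): return json.load(open("cmd.json")) if os.path.exists("cmd.json") else [225,610,223,159.73]
def setcmd(*p): json.dump(list(map(float,p)),open("cmd.json","w"))
def plan(x,y,z,yaw,store=True):
    """print the row (units of the tool) to go from the commanded pose to (mm,deg) and how many row-steps it needs"""
    c=getcmd(); a=np.radians(c[3]); ca,sa=np.cos(a),np.sin(a)
    d=np.array([x,y,z])-c[:3]; dy=(yaw-c[3]+180)%360-180
    t=np.array([ca*d[0]+sa*d[1], sa*d[0]-ca*d[1], -d[2]])
    row=np.r_[t/300,0,0,-dy/180].round(4)
    print("row",row.tolist(),"rows>=",round(max(np.linalg.norm(d)/41.7,abs(dy)/7.16),1))
    if store: setcmd(x,y,z,c[3]+dy)
E
python3 - <<'E'
from h import *
c=pickle.load(open("pics/top0.pkl","rb"))
f=c["frame"].astype(int); mn,mx=f.min(2),f.max(2)
roi=np.zeros(mn.shape,bool); roi[192:290,190:287]=1
print("crate whites");rects(c,roi&(mn>195),0.028,50)
# unit: front edge of the top; handle bar bright
roi[:]=0;roi[120:225,340:470]=1
k=max(cv2.findContours((roi&(mn>165)&(mx-mn>12)).astype(np.uint8),0,1)[0],key=cv2.contourArea)
q=cv2.approxPolyDP(k,6,True)[:,0];print(q.tolist(),np.round(cast(c,q,.095)*1000).tolist())
s=k[:,0];e=s[(s[:,1]>205)&(s[:,0]>360)&(s[:,0]<445)];p=cast(c,e,.095);print("front yaw",-np.degrees(np.arctan(np.polyfit(p[:,1],p[:,0],1)[0])))
roi[:]=0;roi[236:252,372:424]=1
bar=np.argwhere(roi&(mn>120))[:,::-1]; 
print("bar px",bar.min(0),bar.max(0));
# bottom bright pixel per column
pts=[]
for u in range(376,419):
    col=mn[236:252,u]; 
    if col.max()>110: pts.append((u,236+int(col[3:].argmax())+3))
P=cast(c,pts,.066)*1000; print(np.round(P[[0,-1]]),"bar yaw",-np.degrees(np.arctan(np.polyfit(P[:,1],P[:,0],1)[0])),"x at y mid",P.mean(0))
p2=[]
for u in range(355,445):
    p2.append((u,222+int(mn[222:240,u].argmax())))
P=cast(c,p2,.084)*1000;print("panel top mid",np.median(P,0),"yaw",-np.degrees(np.arctan(np.polyfit(P[:,1],P[:,0],1)[0])))
E
```

```text
crate whites
px [215. 266.] mm [453.9 280.8  99.7  28.5  -0.8]
px [239. 262.] mm [463.2 211.2 100.8  29.2   8. ]
px [264. 260.] mm [466.3 141.9 100.7  28.9  20. ]
px [240. 222.] mm [574.9 210.3  31.7  28.7  -1. ]
px [210. 224.] mm [569.1 297.   67.7  48.5  16.9]
px [262. 218.] mm [584.  142.9  83.7  29.1  14.6]
[[354, 137], [349, 211], [452, 219], [457, 144]] [[794.0, -120.0, 95.0], [588.0, -99.0, 95.0], [557.0, -381.0, 95.0], [766.0, -405.0, 95.0]]
front yaw -6.442272338582516
bar px [374 236] [419 249]
[[ 497. -173.   66.]
 [ 485. -289.   66.]] bar yaw -5.402012693030094 x at y mid [ 491.3727768  -230.90805486   66.        ]
panel top mid [ 534.98430917 -237.27639536   84.        ] yaw -6.588340969216607
```

Run:
```python
from h import *
plan(500,200,223,120)
plan(491,-231,140,83.7)
```

```text
row [-1.3334, -0.9645, 0.0, 0.0, 0.0, 0.2207] rows>= 11.8
row [-1.2292, -0.7443, 0.2767, 0.0, 0.0, 0.2017] rows>= 10.5
```

```bash
rm cmd.json
python3 - <<'E'
from h import *
plan(400,350,223,140)
plan(480,60,200,110)
plan(491,-231,140,83.7)
E
```

```text
row [-0.8475, -0.6109, 0.0, 0.0, 0.0, 0.1096] rows>= 7.5
row [-0.8256, -0.5691, 0.0767, 0.0, 0.0, 0.1667] rows>= 7.2
row [-0.924, -0.2973, 0.2, 0.0, 0.0, 0.1461] rows>= 7.1
```

Call:
servo_tool(
  series=[
    [[-0.8475,-0.6109,0,0,0,0.1096,0.3],[-0.8475,-0.6109,0,0,0,0.1096,0.3],[-0.8475,-0.6109,0,0,0,0.1096,0.3],[-0.8475,-0.6109,0,0,0,0.1096,0.3],[-0.8475,-0.6109,0,0,0,0.1096,0.3],[-0.8475,-0.6109,0,0,0,0.1096,0.3],[-0.8475,-0.6109,0,0,0,0.1096,0.3],[-0.8475,-0.6109,0,0,0,0.1096,0.3],[-0.8475,-0.6109,0,0,0,0.1096,0.3],[-0.8475,-0.6109,0,0,0,0.1096,0.3]],
  ],
)

```text
time_s: 0.93
tool_pos: [0.401, 0.3484, 0.2224]
tool_rot: [-180.0, -0.0, 139.8]
force: [-1.3, 0.5, -0.4]
grip_width: 0.0305
grasp_force: 0.0
```

Call:
servo_tool(
  series=[
    [[-0.8256,-0.5691,0.0767,0,0,0.1667,0.3],[-0.8256,-0.5691,0.0767,0,0,0.1667,0.3],[-0.8256,-0.5691,0.0767,0,0,0.1667,0.3],[-0.8256,-0.5691,0.0767,0,0,0.1667,0.3],[-0.8256,-0.5691,0.0767,0,0,0.1667,0.3],[-0.8256,-0.5691,0.0767,0,0,0.1667,0.3],[-0.8256,-0.5691,0.0767,0,0,0.1667,0.3],[-0.8256,-0.5691,0.0767,0,0,0.1667,0.3],[-0.8256,-0.5691,0.0767,0,0,0.1667,0.3],[-0.8256,-0.5691,0.0767,0,0,0.1667,0.3]],
  ],
)

```text
time_s: 1.77
tool_pos: [0.48, 0.0614, 0.1994]
tool_rot: [-180.0, -0.1, 110.1]
force: [-0.9, 0.3, -0.0]
grip_width: 0.0258
grasp_force: 0.0
```

Call:
servo_tool(
  series=[
    [[-0.924,-0.2973,0.2,0,0,0.1461,0.3],[-0.924,-0.2973,0.2,0,0,0.1461,0.3],[-0.924,-0.2973,0.2,0,0,0.1461,0.3],[-0.924,-0.2973,0.2,0,0,0.1461,0.3],[-0.924,-0.2973,0.2,0,0,0.1461,0.3],[-0.924,-0.2973,0.2,0,0,0.1461,0.3],[-0.924,-0.2973,0.2,0,0,0.1461,0.3],[-0.924,-0.2973,0.2,0,0,0.1461,0.3],[-0.924,-0.2973,0.2,0,0,0.1461,0.3],[-0.924,-0.2973,0.2,0,0,0.1461,0.3],[-0.924,-0.2973,0.2,0,0,0.1461,0.3],[-0.924,-0.2973,0.2,0,0,0.1461,0.3]],
  ],
)

```text
time_s: 2.77
tool_pos: [0.4924, -0.2281, 0.1397]
tool_rot: [180.0, -0.1, 84.0]
force: [-0.2, -0.4, 0.5]
grip_width: 0.0261
grasp_force: 0.0
```

Run:
```python
from h import *
from cell import get_obs,eyes
o=get_obs();print(o["time_s"],o["tool_pos"],o["tool_rot"],o["qpos"],o["force"])
c=eyes.read_camera("wrist");pickle.dump((o,c),open("pics/w1.pkl","wb"));cv2.imwrite("pics/w1.png",c["frame"][:,:,::-1]);print({k:v for k,v in c.items() if k not in("frame","depth")})
```

```text
2.7667 [ 0.49238874 -0.22811701  0.1396764 ] [ 1.79974160e+02 -8.27329519e-02  8.39728684e+01] [-16.26689384  10.20414993  42.54929979 105.9070693   -7.58761198
  66.72633695  22.81386561] [-0.20363145 -0.35098027  0.51545913]
{'fx': 371.64829954431775, 'fy': 371.64829954431775, 'cx': 316.14677441696045, 'cy': 237.22337427127195, 'mount': array([[ 3.37177562e-04, -9.54544387e-01, -2.98068615e-01,
         8.21524890e-02],
       [ 9.99999867e-01,  2.05309113e-04,  4.73719301e-04,
         1.00071540e-03],
       [-3.90989896e-04, -2.98068735e-01,  9.54544329e-01,
        -1.61655683e-01],
       [ 0.00000000e+00,  0.00000000e+00,  0.00000000e+00,
         1.00000000e+00]])}
```

View pics/w1.png

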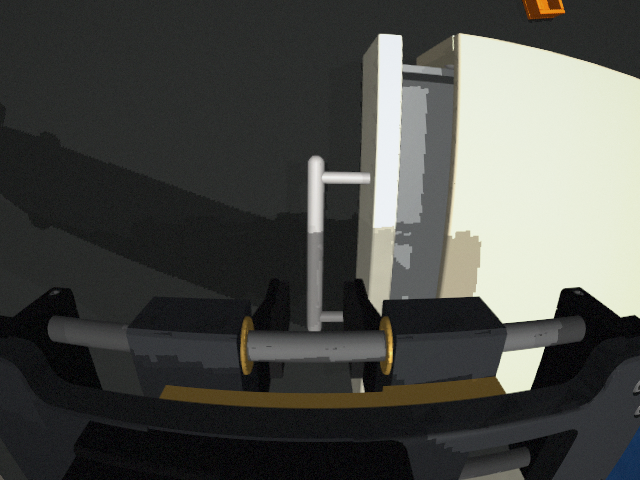

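The bar lies along column 316, midway between the two fingers, with its posts at rows 178 and 316. I'll add a wrist-camera projection and check where the bar lies along its length.

```bash
cat >> h.py <<'E'
def wcast(o,c,uv,z):
    """fisheye wrist pixels -> world points on plane z (m)"""
    uv=np.atleast_2d(np.asarray(uv,float)); d=(uv-[c["cx"],c["cy"]])/[c["fx"],c["fy"]]; r=np.linalg.norm(d,axis=1)+1e-9
    v=np.c_[d*(np.sin(r)/r)[:,None],np.cos(r)]
    M=c["mount"]; T=rpy(o["tool_rot"]); v=v@M[:3,:3].T@T.T; p=np.asarray(o["tool_pos"])+T@M[:3,3]
    return p+v*((z-p[2])/v[:,2])[:,None]
E
python3 - <<'E'
from h import *
o,c=pickle.load(open("pics/w1.pkl","rb"))
print(wcast(o,c,[[316,158],[316,178],[316,316],[316,325]],.061))
print(wcast(o,c,[[381,35],[390,300]],.084))
plan(491,-231,43,83.7)
E
```

```text
[[ 0.49979836 -0.16787136  0.061     ]
 [ 0.49842472 -0.18091477  0.061     ]
 [ 0.48782382 -0.28152123  0.061     ]
 [ 0.48700821 -0.28925823  0.061     ]]
[[ 0.54522681 -0.09589555  0.084     ]
 [ 0.53913504 -0.2624114   0.084     ]]
row [0.0, 0.0, 0.3233, 0.0, 0.0, -0.0] rows>= 2.3
```

Call:
servo_tool(
  series=[
    [[0,0,0.08,0,0,0,0.3],[0,0,0.16,0,0,0,0.3],[0,0,0.24,0,0,0,0.3],[0,0,0.3233,0,0,0,0.3],[0,0,0.3233,0,0,0,0.3],[0,0,0.3233,0,0,0,0.0],[0,0,0.3233,0,0,0,0.0],[0,0,0.3233,0,0,0,0.0],[0,0,0.3233,0,0,0,0.0],[0,0,0.3233,0,0,0,0.0],[0,0,0.3233,0,0,0,0.0]],
  ],
  grip_force=20,
)

```text
time_s: 3.73
tool_pos: [0.4925, -0.2314, 0.0443]
tool_rot: [179.8, -0.0, 83.7]
force: [-1.4, 1.8, 5.7]
grip_width: 0.0099
grasp_force: 20.0
```

Run:
```python
from h import *
plan(491-109*.9938,-231+109*.111,43,83.7)
```

```text
row [0.0005, -0.3633, -0.0, 0.0, 0.0, -0.0] rows>= 2.6
```

Call:
servo_tool(
  series=[
    [[0,-0.03,0,0,0,0,0],[0,-0.065,0,0,0,0,0],[0,-0.1,0,0,0,0,0],[0,-0.135,0,0,0,0,0],[0,-0.17,0,0,0,0,0],[0,-0.205,0,0,0,0,0],[0,-0.24,0,0,0,0,0],[0,-0.275,0,0,0,0,0],[0,-0.31,0,0,0,0,0],[0,-0.34,0,0,0,0,0],[0,-0.3633,0,0,0,0,0],[0,-0.3633,0,0,0,0,0]],
  ],
)

```text
time_s: 4.73
tool_pos: [0.383, -0.2185, 0.0442]
tool_rot: [179.8, -0.2, 83.7]
force: [-1.3, 3.5, 13.5]
grip_width: 0.0102
grasp_force: 20.0
```

Call:
servo_tool(
  series=[
    [[0,0,0,0,0,0,0],[0,0,0,0,0,0,0.3],[0,0,0,0,0,0,0.3],[0,0,0,0,0,0,0.3],[0,0,-0.1,0,0,0,0.3],[0,0,-0.2,0,0,0,0.3],[0,0,-0.35,0,0,0,0.3],[0,0,-0.5233,0,0,0,0.3],[0,0,-0.5233,0,0,0,0.3],[0,0,-0.5233,0,0,0,0.3]],
  ],
)

```text
time_s: 5.57
tool_pos: [0.3846, -0.2203, 0.203]
tool_rot: [179.6, 0.0, 83.7]
force: [0.6, -0.1, 0.0]
grip_width: 0.0262
grasp_force: 0.0
```

Run:
```python
from h import *
from cell import eyes
c=getcmd();setcmd(c[0],c[1],200,c[3])
c=eyes.read_camera("top");pickle.dump(c,open("pics/top1.pkl","wb"));cv2.imwrite("pics/top1.png",c["frame"][:,:,::-1])
f=c["frame"].astype(int); mn=f.min(2)
roi=np.zeros(mn.shape,bool); roi[192:290,190:287]=1
rects(c,roi&(mn>195),0.028,50)
# approach to middle boat
plan(463,100,200,150); plan(466,142,150,180+20)
```

```text
px [215. 266.] mm [453.9 280.8  99.7  28.5  -0.8]
px [239. 262.] mm [463.2 211.2 100.8  29.2   8. ]
px [264. 260.] mm [466.3 141.9 100.7  28.9  20. ]
px [240. 222.] mm [574.9 210.3  31.7  28.7  -1. ]
px [210. 224.] mm [569.1 297.   67.7  48.5  16.9]
px [262. 218.] mm [584.  142.9  83.7  29.1  14.6]
row [1.086, 0.1495, -0.0, 0.0, 0.0, -0.3683] rows>= 9.3
row [0.0613, 0.1262, 0.1667, 0.0, 0.0, -0.2778] rows>= 7.0
```

View pics/top1.png

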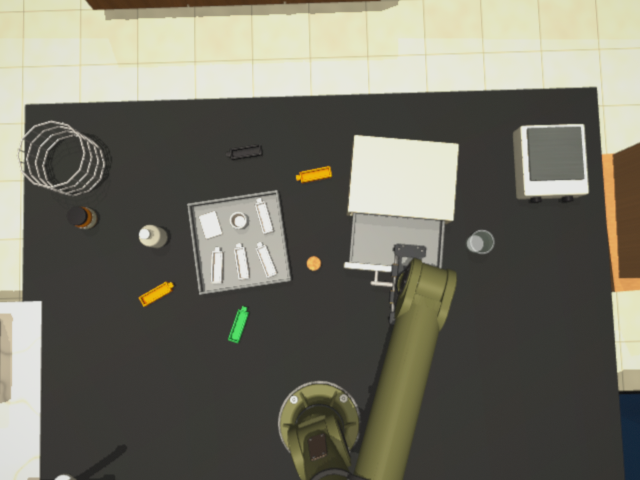

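The drawer is about 0.14 m out and the crate is unchanged. First boat: the right front one at (266,260).

Run:
```python
from h import *
setcmd(382.7,-218.9,200,83.7)
plan(470,-20,200,140); plan(460.7,139.8,110,200); plan(460.7,139.8,9.5,200)
```

```text
row [0.6909, 0.2165, -0.0, 0.0, 0.0, -0.3128] rows>= 7.9
row [0.3661, 0.3881, 0.3, 0.0, 0.0, -0.3333] rows>= 8.4
row [-0.0, 0.0, 0.335, 0.0, 0.0, -0.0] rows>= 2.4
```

Call:
servo_tool(
  series=[
    [[0.6909,0.2165,0,0,0,-0.3128,0.6],[0.6909,0.2165,0,0,0,-0.3128,0.6],[0.6909,0.2165,0,0,0,-0.3128,0.6],[0.6909,0.2165,0,0,0,-0.3128,0.6],[0.6909,0.2165,0,0,0,-0.3128,0.6],[0.6909,0.2165,0,0,0,-0.3128,0.6],[0.6909,0.2165,0,0,0,-0.3128,0.6],[0.6909,0.2165,0,0,0,-0.3128,0.6],[0.6909,0.2165,0,0,0,-0.3128,0.6],[0.6909,0.2165,0,0,0,-0.3128,0.6]],
  ],
)

```text
time_s: 6.45
tool_pos: [0.4689, -0.0207, 0.1976]
tool_rot: [-179.8, -0.1, 139.8]
force: [0.3, -0.1, -0.4]
grip_width: 0.0521
grasp_force: 0.0
```

Call:
servo_tool(
  series=[
    [[0.3661,0.3881,0.3,0,0,-0.3333,0.6],[0.3661,0.3881,0.3,0,0,-0.3333,0.6],[0.3661,0.3881,0.3,0,0,-0.3333,0.6],[0.3661,0.3881,0.3,0,0,-0.3333,0.6],[0.3661,0.3881,0.3,0,0,-0.3333,0.6],[0.3661,0.3881,0.3,0,0,-0.3333,0.6],[0.3661,0.3881,0.3,0,0,-0.3333,0.6],[0.3661,0.3881,0.3,0,0,-0.3333,0.6],[0.3661,0.3881,0.3,0,0,-0.3333,0.6],[0.3661,0.3881,0.3,0,0,-0.3333,0.6],[0.3661,0.3881,0.3,0,0,-0.3333,0.6],[0.3661,0.3881,0.3,0,0,-0.3333,0.6]],
  ],
)

```text
time_s: 7.45
tool_pos: [0.4606, 0.139, 0.1092]
tool_rot: [180.0, -0.0, -160.2]
force: [-0.2, 1.0, -0.2]
grip_width: 0.0524
grasp_force: 0.0
```

Run:
```python
from h import *
from cell import get_obs,eyes
o=get_obs();print(o["time_s"],o["tool_pos"],o["tool_rot"],o["qpos"],o["force"])
c=eyes.read_camera("wrist");pickle.dump((o,c),open("pics/w2.pkl","wb"));cv2.imwrite("pics/w2.png",c["frame"][:,:,::-1])
```

```text
7.45 [0.4606186  0.13898833 0.10915968] [ 1.79999485e+02 -3.64833473e-02 -1.60191817e+02] [-41.15694382   2.78913723  21.85272146 115.18897735  -1.17280874
  62.26345677  91.02706128] [-0.19447042  0.99003125 -0.20827665]
```

View pics/w2.png

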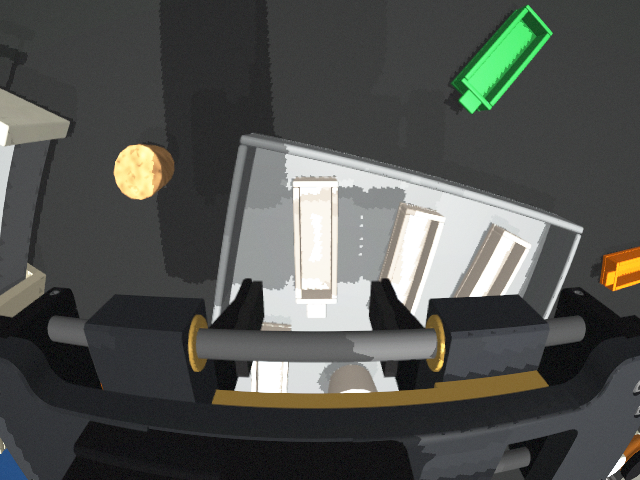

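The target boat spans columns 292–338 and rows 180–305, centred on the gripper and aligned with it. Descending and gripping.

Call:
servo_tool(
  series=[
    [[0,0,0.1,0,0,0,0.6],[0,0,0.2,0,0,0,0.6],[0,0,0.27,0,0,0,0.6],[0,0,0.31,0,0,0,0.6],[0,0,0.335,0,0,0,0.6],[0,0,0.335,0,0,0,0.6],[0,0,0.335,0,0,0,0.3],[0,0,0.335,0,0,0,0.3],[0,0,0.335,0,0,0,0.3],[0,0,0.335,0,0,0,0.3],[0,0,0.335,0,0,0,0.3],[0,0,0.335,0,0,0,0.3]],
  ],
  grip_force=12,
)

```text
time_s: 8.5
tool_pos: [0.4614, 0.1396, 0.0098]
tool_rot: [180.0, 0.1, -160.0]
force: [-0.3, -0.4, 4.0]
grip_width: 0.03
grasp_force: 12.0
```

```bash
cat >> h.py <<'E'
FC=np.array([528,-235.6]); UX=np.array([.9938,-.111]); UY=np.array([.111,.9938])
def drw(x,y): return FC+UX*x+UY*y
E
python3 - <<'E'
from h import *
o,c=pickle.load(open("pics/w2.pkl","rb"))
print(wcast(o,c,[[316,180],[316,300]],.028))
for y in(-80,-27,27,80): print(drw(-15,y))
plan(470,60,140,185); p=drw(-15,-80);plan(*p,140,173.7);plan(*p,24,173.7)
E
```

```text
[[0.41850364 0.12311162 0.028     ]
 [0.50077533 0.15276461 0.028     ]]
[ 504.213 -313.439]
[ 510.096  -260.7676]
[ 516.09   -207.1024]
[ 521.973 -154.431]
row [0.0618, -0.2606, -0.435, 0.0, 0.0, 0.0833] rows>= 3.7
row [-0.0051, -1.25, -0.0, 0.0, 0.0, 0.0628] rows>= 9.0
row [0.0, 0.0, 0.3867, 0.0, 0.0, -0.0] rows>= 2.8
```

Run:
```python
from h import *
setcmd(460.7,139.8,9.5,200)
plan(460.7,139.8,140,200);plan(485,-100,140,185); p=drw(-15,-80);plan(*p,140,173.7);plan(*p,24,173.7)
```

```text
row [-0.0, 0.0, -0.435, 0.0, 0.0, -0.0] rows>= 3.1
row [0.1973, -0.7788, -0.0, 0.0, 0.0, 0.0833] rows>= 5.8
row [-0.0018, -0.7143, -0.0, 0.0, 0.0, 0.0628] rows>= 5.1
row [0.0, 0.0, 0.3867, 0.0, 0.0, -0.0] rows>= 2.8
```

Call:
servo_tool(
  series=[
    [[0,0,-0.02,0,0,0,0.3],[0,0,-0.06,0,0,0,0.3],[0,0,-0.12,0,0,0,0.3],[0,0,-0.18,0,0,0,0.3],[0,0,-0.24,0,0,0,0.3],[0,0,-0.3,0,0,0,0.3],[0,0,-0.36,0,0,0,0.3],[0,0,-0.41,0,0,0,0.3],[0,0,-0.435,0,0,0,0.3]],
  ],
)

```text
time_s: 9.25
tool_pos: [0.4618, 0.1397, 0.1418]
tool_rot: [180.0, 0.2, -160.0]
force: [0.2, -0.4, 0.0]
grip_width: 0.0296
grasp_force: 12.0
```

Call:
servo_tool(
  series=[
    [[0.01,-0.03,0,0,0,0.005,0.3],[0.025,-0.1,0,0,0,0.01,0.3],[0.045,-0.18,0,0,0,0.02,0.3],[0.067,-0.265,0,0,0,0.03,0.3],[0.089,-0.35,0,0,0,0.04,0.3],[0.11,-0.435,0,0,0,0.05,0.3],[0.132,-0.52,0,0,0,0.06,0.3],[0.154,-0.605,0,0,0,0.07,0.3],[0.175,-0.69,0,0,0,0.08,0.3],[0.19,-0.75,0,0,0,0.0833,0.3],[0.1973,-0.7788,0,0,0,0.0833,0.3],[0.1973,-0.7788,0,0,0,0.0833,0.3]],
  ],
)

```text
time_s: 10.25
tool_pos: [0.4842, -0.1031, 0.1387]
tool_rot: [-180.0, -0.1, -175.3]
force: [-0.4, -0.3, -0.3]
grip_width: 0.0302
grasp_force: 12.0
```

Call:
servo_tool(
  series=[
    [[0,-0.03,0,0,0,0.006,0.3],[0,-0.1,0,0,0,0.012,0.3],[0,-0.18,0,0,0,0.02,0.3],[0,-0.265,0,0,0,0.03,0.3],[0,-0.35,0,0,0,0.04,0.3],[0,-0.435,0,0,0,0.05,0.3],[0,-0.52,0,0,0,0.06,0.3],[0,-0.6,0,0,0,0.0628,0.3],[-0.0018,-0.66,0,0,0,0.0628,0.3],[-0.0018,-0.7,0,0,0,0.0628,0.3],[-0.0018,-0.7143,0,0,0,0.0628,0.3],[-0.0018,-0.7143,0,0,0,0.0628,0.3]],
  ],
)

```text
time_s: 11.25
tool_pos: [0.5043, -0.3139, 0.139]
tool_rot: [180.0, -0.1, 173.7]
force: [-0.8, 1.0, -1.2]
grip_width: 0.0297
grasp_force: 12.0
```

Run:
```python
from h import *
from cell import get_obs,eyes
o=get_obs();print(o["time_s"],o["tool_pos"],o["tool_rot"],o["qpos"],o["force"])
c=eyes.read_camera("wrist");pickle.dump((o,c),open("pics/w3.pkl","wb"));cv2.imwrite("pics/w3.png",c["frame"][:,:,::-1])
```

```text
11.25 [ 0.50429225 -0.3138567   0.13900086] [ 1.79999087e+02 -5.45459816e-02  1.73661738e+02] [ -8.08165019  18.38541231  44.98653187  98.86089686 -13.83423686
  68.5401264  124.22544086] [-0.83240716  1.00472255 -1.16844695]
```

View pics/w3.png

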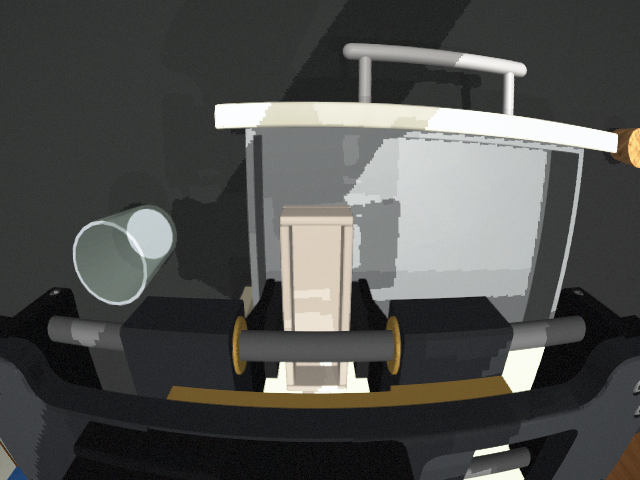

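The boat is held level over the drawer. The panel's top edge runs from about (216,115) to (616,140), and the left wall top is near column 250. I'll compute the clearances before lowering.

Run:
```python
from h import *
o,c=pickle.load(open("pics/w3.pkl","rb"))
def rel(uv,z):
    p=wcast(o,c,uv,z)[:,:2]*1000-FC; return np.c_[p@UX,p@UY].round(1)
print("panel outer-top corners",rel([[216,106],[616,132]],.084).tolist())
print("panel inner-top corners",rel([[217,127],[614,151]],.084).tolist())
print("wall tops L,R",rel([[247,135],[252,250],[582,155],[565,260]],.058).tolist())
print("handle ends",rel([[345,49],[524,70]],.061).tolist())
```

```text
panel outer-top corners [[-108.9, -139.2], [-109.6, 139.6]]
panel inner-top corners [[-96.3, -138.9], [-95.2, 139.0]]
wall tops L,R [[-90.1, -125.7], [-10.9, -125.3], [-87.9, 127.4], [-0.8, 125.8]]
handle ends [[-145.9, -62.4], [-144.4, 65.3]]
```

Call:
servo_tool(
  series=[
    [[0,0,0.03,0,0,0,0.3],[0,0,0.09,0,0,0,0.3],[0,0,0.16,0,0,0,0.3],[0,0,0.23,0,0,0,0.3],[0,0,0.3,0,0,0,0.3],[0,0,0.34,0,0,0,0.3],[0,0,0.37,0,0,0,0.3],[0,0,0.385,0,0,0,0.3],[0,0,0.3933,0,0,0,0.3],[0,0,0.3933,0,0,0,0.3],[0,0,0.3933,0,0,0,0.3]],
  ],
)

```text
time_s: 12.22
tool_pos: [0.5052, -0.3142, 0.0225]
tool_rot: [-180.0, 0.1, 173.7]
force: [-0.5, 0.1, 0.3]
grip_width: 0.0303
grasp_force: 12.0
```

Call:
servo_tool(
  series=[
    [[0,0,0,0,0,0,0.46],[0,0,0,0,0,0,0.46],[0,0,0,0,0,0,0.46],[0,0,0,0,0,0,0.46],[0,0,-0.08,0,0,0,0.46],[0,0,-0.16,0,0,0,0.46],[0,0,-0.26,0,0,0,0.46],[0,0,-0.3933,0,0,0,0.46],[0,0,-0.3933,0,0,0,0.46],[0,0,-0.3933,0,0,0,0.46]],
  ],
)

```text
time_s: 13.05
tool_pos: [0.506, -0.3149, 0.1423]
tool_rot: [-179.9, 0.3, 173.7]
force: [-0.4, 0.5, -0.8]
grip_width: 0.0403
grasp_force: 0.0
```

Run:
```python
from h import *
from cell import eyes
p=drw(-15,-80); setcmd(*p,140,173.7)
c=eyes.read_camera("top");pickle.dump(c,open("pics/top2.pkl","wb"))
mn=c["frame"].astype(int).min(2)
roi=np.zeros(mn.shape,bool); roi[192:290,190:287]=1
b=[r for r in rects(c,roi&(mn>195),0.028,50)]
r=b[1]; a=np.radians(r[4]); x,y=r[0]-6*np.cos(a),r[1]-6*np.sin(a)
print(x,y,r[4])
plan(485,-60,140,180); plan(x,y,140,180+r[4]); plan(x,y,9.5,180+r[4])
```

```text
px [215. 266.] mm [453.9 280.8  99.7  28.5  -0.8]
px [239. 262.] mm [463.2 211.2 100.8  29.2   8. ]
px [240. 222.] mm [574.9 210.3  31.7  28.7  -1. ]
px [210. 224.] mm [569.1 297.   67.7  48.5  16.9]
px [262. 218.] mm [584.  142.9  83.7  29.1  14.6]
457.291615142122 210.37861594054004 8.011026382446289
row [0.1564, 0.8327, -0.0, 0.0, 0.0, -0.035] rows>= 6.1
row [0.0924, 0.9013, -0.0, 0.0, 0.0, -0.0445] rows>= 6.5
row [-0.0, 0.0, 0.435, 0.0, 0.0, -0.0] rows>= 3.1
```

Call:
servo_tool(
  series=[
    [[0.1564,0.8327,0,0,0,-0.035,0.6],[0.1564,0.8327,0,0,0,-0.035,0.6],[0.1564,0.8327,0,0,0,-0.035,0.6],[0.1564,0.8327,0,0,0,-0.035,0.6],[0.1564,0.8327,0,0,0,-0.035,0.6],[0.1564,0.8327,0,0,0,-0.035,0.6],[0.1564,0.8327,0,0,0,-0.035,0.6],[0.1564,0.8327,0,0,0,-0.035,0.6]],
  ],
)

```text
time_s: 13.77
tool_pos: [0.4841, -0.0567, 0.1381]
tool_rot: [180.0, -0.2, -179.6]
force: [0.2, -0.0, 0.4]
grip_width: 0.0522
grasp_force: 0.0
```

Call:
servo_tool(
  series=[
    [[0.0924,0.9013,0,0,0,-0.0445,0.6],[0.0924,0.9013,0,0,0,-0.0445,0.6],[0.0924,0.9013,0,0,0,-0.0445,0.6],[0.0924,0.9013,0,0,0,-0.0445,0.6],[0.0924,0.9013,0,0,0,-0.0445,0.6],[0.0924,0.9013,0,0,0,-0.0445,0.6],[0.0924,0.9013,0,0,0,-0.0445,0.6],[0.0924,0.9013,0,0,0,-0.0445,0.6],[0.0924,0.9013,0,0,0,-0.0445,0.6],[0.0924,0.9013,0,0,0,-0.0445,0.6],[0.0924,0.9013,0,0,0,-0.0445,0.6]],
  ],
)

```text
time_s: 14.68
tool_pos: [0.4582, 0.2073, 0.1391]
tool_rot: [-179.9, -0.0, -172.2]
force: [-0.3, -0.5, 0.1]
grip_width: 0.0523
grasp_force: 0.0
```

```bash
cat > chk.py <<'E'
from h import *
from cell import get_obs,eyes
o=get_obs(); c=eyes.read_camera("wrist"); pickle.dump((o,c),open("pics/wl.pkl","wb"));cv2.imwrite("pics/wl.png",c["frame"][:,:,::-1])
# bright rows: left/right rim of the boat ahead of the tool, in tool axes (mm)
mn=c["frame"].astype(int).min(2); t=np.asarray(o["tool_pos"])*1000; T=rpy(o["tool_rot"])
for k in cv2.findContours((mn[:340]>190).astype(np.uint8),0,1)[0]:
    if cv2.contourArea(k)<400: continue
    p=(wcast(o,c,k[:,0],.028)*1000-t)@T
    print("contour tool mm x",p[:,0].min().round(1),p[:,0].max().round(1),"y",p[:,1].min().round(1),p[:,1].max().round(1))
E
python3 chk.py
```

```text
contour tool mm x -63.4 -35.1 y -116.6 -65.4
contour tool mm x -87.3 63.2 y -46.8 110.3
contour tool mm x 62.7 68.3 y -49.0 136.3
```

View pics/wl.png

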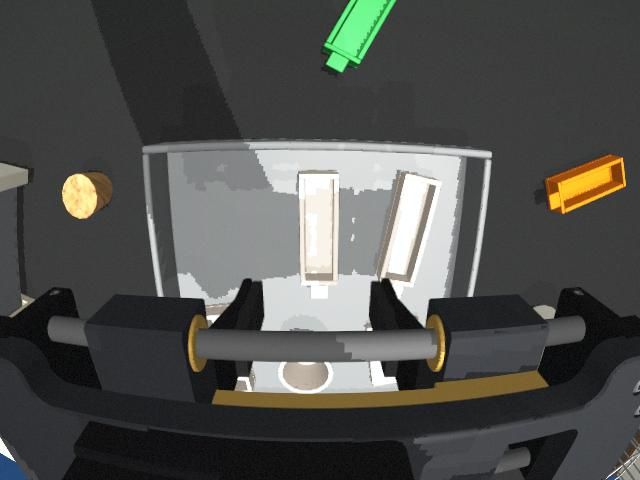

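The boat is centred at column 319 and aligned with the gripper. Grasping it.

Call:
servo_tool(
  series=[
    [[0,0,0.1,0,0,0,0.6],[0,0,0.2,0,0,0,0.6],[0,0,0.3,0,0,0,0.6],[0,0,0.37,0,0,0,0.6],[0,0,0.41,0,0,0,0.6],[0,0,0.435,0,0,0,0.6],[0,0,0.435,0,0,0,0.6],[0,0,0.435,0,0,0,0.3],[0,0,0.435,0,0,0,0.3],[0,0,0.435,0,0,0,0.3],[0,0,0.435,0,0,0,0.3],[0,0,0.435,0,0,0,0.3]],
  ],
  grip_force=12,
)

```text
time_s: 15.73
tool_pos: [0.458, 0.2103, 0.0098]
tool_rot: [180.0, 0.1, -172.0]
force: [0.5, -0.8, 1.9]
grip_width: 0.0296
grasp_force: 12.0
```

Call:
servo_tool(
  series=[
    [[0,0,-0.02,0,0,0,0.3],[0,0,-0.06,0,0,0,0.3],[0,0,-0.12,0,0,0,0.3],[0,0,-0.18,0,0,0,0.3],[0,0,-0.24,0,0,0,0.3],[0,0,-0.3,0,0,0,0.3],[0,0,-0.36,0,0,0,0.3],[0,0,-0.41,0,0,0,0.3],[0,0,-0.435,0,0,0,0.3]],
  ],
)

```text
time_s: 16.48
tool_pos: [0.4584, 0.2105, 0.1421]
tool_rot: [179.9, 0.2, -172.0]
force: [0.6, 0.4, -0.1]
grip_width: 0.0299
grasp_force: 12.0
```

Run:
```python
from h import *
setcmd(457.3,210.4,140,188)
plan(485,-20,140,180); p=drw(-15,-27);plan(*p,140,173.7);plan(*p,22,173.7)
```

```text
row [0.0155, -0.7734, -0.0, 0.0, 0.0, 0.0444] rows>= 5.6
row [-0.0837, -0.8026, -0.0, 0.0, 0.0, 0.035] rows>= 5.8
row [0.0, 0.0, 0.3933, 0.0, 0.0, -0.0] rows>= 2.8
```

Call:
servo_tool(
  series=[
    [[0,-0.03,0,0,0,0.005,0.3],[0,-0.1,0,0,0,0.01,0.3],[0.005,-0.18,0,0,0,0.015,0.3],[0.005,-0.265,0,0,0,0.02,0.3],[0.01,-0.35,0,0,0,0.025,0.3],[0.01,-0.435,0,0,0,0.03,0.3],[0.01,-0.52,0,0,0,0.035,0.3],[0.015,-0.605,0,0,0,0.04,0.3],[0.0155,-0.69,0,0,0,0.0444,0.3],[0.0155,-0.75,0,0,0,0.0444,0.3],[0.0155,-0.7734,0,0,0,0.0444,0.3],[0.0155,-0.7734,0,0,0,0.0444,0.3]],
  ],
)

```text
time_s: 17.48
tool_pos: [0.4841, -0.0238, 0.1386]
tool_rot: [-180.0, -0.1, 179.7]
force: [-0.1, 0.4, 0.7]
grip_width: 0.0296
grasp_force: 12.0
```

Call:
servo_tool(
  series=[
    [[0,-0.03,0,0,0,0.005,0.3],[-0.01,-0.1,0,0,0,0.01,0.3],[-0.02,-0.18,0,0,0,0.015,0.3],[-0.03,-0.265,0,0,0,0.02,0.3],[-0.035,-0.35,0,0,0,0.025,0.3],[-0.045,-0.435,0,0,0,0.03,0.3],[-0.055,-0.52,0,0,0,0.035,0.3],[-0.065,-0.605,0,0,0,0.035,0.3],[-0.075,-0.7,0,0,0,0.035,0.3],[-0.0837,-0.77,0,0,0,0.035,0.3],[-0.0837,-0.8026,0,0,0,0.035,0.3],[-0.0837,-0.8026,0,0,0,0.035,0.3]],
  ],
)

```text
time_s: 18.48
tool_pos: [0.5096, -0.263, 0.1391]
tool_rot: [-179.9, -0.1, 173.5]
force: [0.1, -0.2, -0.1]
grip_width: 0.03
grasp_force: 12.0
```

```bash
python3 chk.py
```

```text
contour tool mm x -87.0 -69.2 y -18.1 14.3
contour tool mm x -39.3 27.7 y -60.7 -38.4
contour tool mm x 50.9 71.7 y 24.1 57.3
contour tool mm x -22.2 76.7 y 58.1 132.4
contour tool mm x 77.9 140.3 y -139.2 215.4
```

View pics/wl.png

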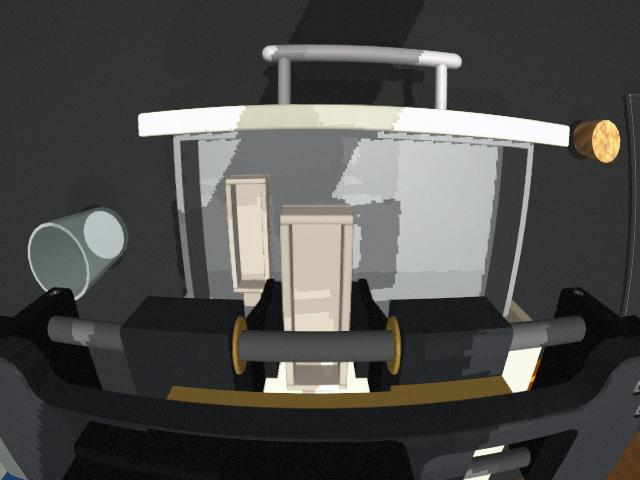

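Boat 1 lies flat at columns 228–270 and boat 2 is held. I'll check the gap to boat 1's right rim before lowering.

Run:
```python
from h import *
o,c=pickle.load(open("pics/wl.pkl","rb"))
p=wcast(o,c,[[226,180],[268,178],[235,290],[270,288]],.040)[:,:2]*1000-FC
print(np.c_[p@UX,p@UY].round(1)); t=o["tool_pos"][:2]*1000-FC; print(t@UX,t@UY)
```

```text
[[-58.3 -94.5]
 [-59.2 -63.7]
 [ 28.4 -93.5]
 [ 26.2 -65.4]]
-15.261101068878856 -29.32238754446758
```

Call:
servo_tool(
  series=[
    [[0,0.0067,0.03,0,0,0,0.3],[0,0.0067,0.09,0,0,0,0.3],[0,0.0067,0.16,0,0,0,0.3],[0,0.0067,0.23,0,0,0,0.3],[0,0.0067,0.3,0,0,0,0.3],[0,0.0067,0.34,0,0,0,0.3],[0,0.0067,0.37,0,0,0,0.3],[0,0.0067,0.385,0,0,0,0.3],[0,0.0067,0.3933,0,0,0,0.3],[0,0.0067,0.3933,0,0,0,0.3],[0,0.0067,0.3933,0,0,0,0.3]],
  ],
)

```text
time_s: 19.45
tool_pos: [0.5114, -0.2593, 0.0224]
tool_rot: [-180.0, 0.1, 173.7]
force: [0.3, -0.4, -0.8]
grip_width: 0.03
grasp_force: 12.0
```

Call:
servo_tool(
  series=[
    [[0,0,0,0,0,0,0.4],[0,0,0,0,0,0,0.4],[0,0,0,0,0,0,0.4],[0,0,0,0,0,0,0.4],[0,0,-0.08,0,0,0,0.4],[0,0,-0.16,0,0,0,0.4],[0,0,-0.26,0,0,0,0.4],[0,0,-0.3933,0,0,0,0.4],[0,0,-0.3933,0,0,0,0.4],[0,0,-0.3933,0,0,0,0.4]],
  ],
)

```text
time_s: 20.28
tool_pos: [0.5123, -0.2601, 0.1422]
tool_rot: [-180.0, 0.3, 173.7]
force: [-0.2, -0.0, 0.1]
grip_width: 0.0348
grasp_force: 0.0
```

Run:
```python
from h import *
from cell import eyes
p=drw(-15,-25); setcmd(*p,140,173.7)
c=eyes.read_camera("top");pickle.dump(c,open("pics/top3.pkl","wb"))
mn=c["frame"].astype(int).min(2)
roi=np.zeros(mn.shape,bool); roi[192:290,190:287]=1
b=rects(c,roi&(mn>195),0.028,50)
r=b[0]; a=np.radians(r[4]); x,y=r[0]-6*np.cos(a),r[1]-6*np.sin(a)
print(x,y,r[4])
plan(485,20,140,180); plan(x,y,140,180+r[4]); plan(x,y,9.5,180+r[4])
```

```text
px [215. 266.] mm [453.9 280.8  99.7  28.5  -0.8]
px [240. 222.] mm [574.9 210.3  31.7  28.7  -1. ]
px [210. 224.] mm [569.1 297.   67.7  48.5  16.9]
px [262. 218.] mm [584.  142.9  83.7  29.1  14.6]
447.875642959396 280.93552240587553 -0.8387985229492188
row [0.1859, 0.9144, -0.0, 0.0, 0.0, -0.035] rows>= 6.7
row [0.1237, 0.8698, -0.0, 0.0, 0.0, 0.0047] rows>= 6.3
row [0.0, 0.0, 0.435, 0.0, 0.0, -0.0] rows>= 3.1
```

Call:
servo_tool(
  series=[
    [[0.1859,0.9144,0,0,0,-0.035,0.6],[0.1859,0.9144,0,0,0,-0.035,0.6],[0.1859,0.9144,0,0,0,-0.035,0.6],[0.1859,0.9144,0,0,0,-0.035,0.6],[0.1859,0.9144,0,0,0,-0.035,0.6],[0.1859,0.9144,0,0,0,-0.035,0.6],[0.1859,0.9144,0,0,0,-0.035,0.6],[0.1859,0.9144,0,0,0,-0.035,0.6],[0.1859,0.9144,0,0,0,-0.035,0.6]],
  ],
)

```text
time_s: 21.08
tool_pos: [0.4839, 0.0215, 0.1381]
tool_rot: [-180.0, -0.1, -179.7]
force: [0.0, -0.0, -0.6]
grip_width: 0.0526
grasp_force: 0.0
```

Call:
servo_tool(
  series=[
    [[0.1237,0.8698,0,0,0,0.0047,0.6],[0.1237,0.8698,0,0,0,0.0047,0.6],[0.1237,0.8698,0,0,0,0.0047,0.6],[0.1237,0.8698,0,0,0,0.0047,0.6],[0.1237,0.8698,0,0,0,0.0047,0.6],[0.1237,0.8698,0,0,0,0.0047,0.6],[0.1237,0.8698,0,0,0,0.0047,0.6],[0.1237,0.8698,0,0,0,0.0047,0.6],[0.1237,0.8698,0,0,0,0.0047,0.6],[0.1237,0.8698,0,0,0,0.0047,0.6],[0.1237,0.8698,0,0,0,0.0047,0.6]],
  ],
)

```text
time_s: 22.0
tool_pos: [0.449, 0.2777, 0.1392]
tool_rot: [-179.9, -0.0, 178.9]
force: [0.3, -0.1, 0.4]
grip_width: 0.0524
grasp_force: 0.0
```

```bash
python3 chk.py
```

```text
contour tool mm x -84.6 40.3 y -187.2 -78.4
contour tool mm x -87.5 67.4 y -59.9 47.0
contour tool mm x 55.5 75.2 y -69.0 50.3
```

View pics/wl.png

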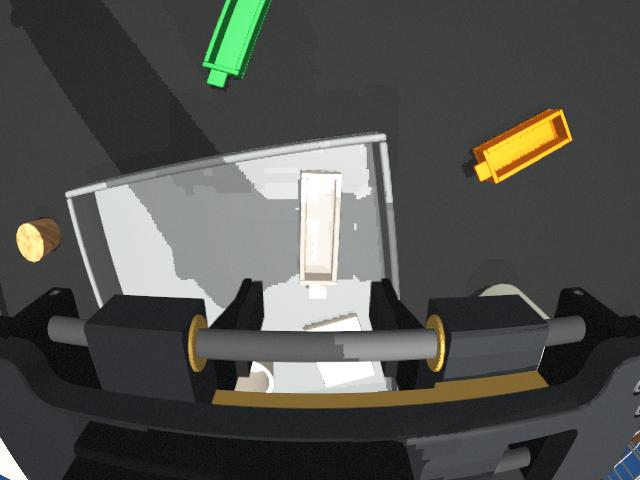

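The boat is centred at column 320 and aligned. The crate's inner wall, at about column 377, is close on the right, so I'll compute that clearance and the distance to the wash bottle.

Run:
```python
from h import *
o,c=pickle.load(open("pics/wl.pkl","rb")); t=o["tool_pos"]*1000;T=rpy(o["tool_rot"])
print(((wcast(o,c,[[375,140],[381,225],[386,290]],.045)*1000-t)@T).round(1))
print(((wcast(o,c,[[301,172],[341,174],[301,284],[337,284]],.028)*1000-t)@T).round(1))
ct=pickle.load(open("pics/top3.pkl","rb")); print("bottle shoulder",cast(ct,[[152,236],[166,240]],.1),cast(ct,[[146,234]],.13))
```

```text
[[ 71.2  40.2  94.2]
 [ 10.5  46.6  94.2]
 [-41.3  53.6  94.2]]
[[ 46.3 -11.4 111.3]
 [ 44.9  18.1 111.2]
 [-43.5 -12.4 111.3]
 [-43.5  16.6 111.2]]
bottle shoulder [[0.53417959 0.44258279 0.1       ]
 [0.52207096 0.40423369 0.1       ]] [[0.53740018 0.45020431 0.13      ]]
```

Call:
servo_tool(
  series=[
    [[0,0,0.1,0,0,0,0.5],[0,0,0.2,0,0,0,0.5],[0,0,0.3,0,0,0,0.5],[0,0,0.37,0,0,0,0.5],[0,0,0.41,0,0,0,0.5],[0,0,0.435,0,0,0,0.5],[0,0,0.435,0,0,0,0.5],[0,0,0.435,0,0,0,0.3],[0,0,0.435,0,0,0,0.3],[0,0,0.435,0,0,0,0.3],[0,0,0.435,0,0,0,0.3],[0,0,0.435,0,0,0,0.3]],
  ],
  grip_force=12,
)

```text
time_s: 23.05
tool_pos: [0.449, 0.2812, 0.0105]
tool_rot: [179.9, 0.1, 179.2]
force: [0.0, -1.3, 6.2]
grip_width: 0.0299
grasp_force: 11.9
```

Call:
servo_tool(
  series=[
    [[0,0,-0.02,0,0,0,0.3],[0,0,-0.06,0,0,0,0.3],[0,0,-0.12,0,0,0,0.3],[0,0,-0.18,0,0,0,0.3],[0,0,-0.24,0,0,0,0.3],[0,0,-0.3,0,0,0,0.3],[0,0,-0.36,0,0,0,0.3],[0,0,-0.41,0,0,0,0.3],[0,0,-0.435,0,0,0,0.3]],
  ],
)

```text
time_s: 23.8
tool_pos: [0.4489, 0.2812, 0.1425]
tool_rot: [179.9, 0.2, 179.2]
force: [0.7, 0.5, -0.5]
grip_width: 0.0302
grasp_force: 11.9
```

Run:
```python
from h import *
setcmd(447.9,280.9,140,179.15)
plan(485,40,140,177); p=drw(-15,28);plan(*p,140,173.7);plan(*p,22,173.7)
```

```text
row [-0.1356, -0.8011, -0.0, 0.0, 0.0, 0.0119] rows>= 5.8
row [-0.1468, -0.8138, -0.0, 0.0, 0.0, 0.0183] rows>= 5.9
row [0.0, 0.0, 0.3933, 0.0, 0.0, -0.0] rows>= 2.8
```

Call:
servo_tool(
  series=[
    [[0,-0.03,0,0,0,0,0.3],[-0.015,-0.1,0,0,0,0,0.3],[-0.03,-0.18,0,0,0,0.002,0.3],[-0.045,-0.265,0,0,0,0.004,0.3],[-0.06,-0.35,0,0,0,0.006,0.3],[-0.075,-0.435,0,0,0,0.008,0.3],[-0.09,-0.52,0,0,0,0.01,0.3],[-0.105,-0.605,0,0,0,0.0119,0.3],[-0.12,-0.7,0,0,0,0.0119,0.3],[-0.13,-0.77,0,0,0,0.0119,0.3],[-0.1356,-0.8011,0,0,0,0.0119,0.3],[-0.1356,-0.8011,0,0,0,0.0119,0.3]],
  ],
)

```text
time_s: 24.8
tool_pos: [0.4847, 0.0368, 0.139]
tool_rot: [-180.0, -0.1, 176.8]
force: [0.6, 0.3, -0.5]
grip_width: 0.0304
grasp_force: 11.9
```

Call:
servo_tool(
  series=[
    [[0,-0.03,0,0,0,0,0.3],[-0.015,-0.1,0,0,0,0.003,0.3],[-0.03,-0.18,0,0,0,0.006,0.3],[-0.045,-0.265,0,0,0,0.009,0.3],[-0.06,-0.35,0,0,0,0.012,0.3],[-0.075,-0.435,0,0,0,0.015,0.3],[-0.09,-0.52,0,0,0,0.0183,0.3],[-0.11,-0.605,0,0,0,0.0183,0.3],[-0.13,-0.7,0,0,0,0.0183,0.3],[-0.14,-0.77,0,0,0,0.0183,0.3],[-0.1468,-0.8138,0,0,0,0.0183,0.3],[-0.1468,-0.8138,0,0,0,0.0183,0.3]],
  ],
)

```text
time_s: 25.8
tool_pos: [0.5163, -0.2087, 0.1393]
tool_rot: [-179.9, -0.0, 173.6]
force: [-0.6, -0.3, 0.3]
grip_width: 0.03
grasp_force: 11.9
```

```bash
python3 chk.py
```

```text
contour tool mm x -87.2 -68.4 y -18.1 15.1
contour tool mm x -37.6 28.4 y -60.1 -37.8
contour tool mm x -46.9 42.0 y -126.2 -94.9
contour tool mm x -24.8 76.7 y 13.6 115.7
contour tool mm x 77.2 131.3 y -207.6 147.0
contour tool mm x 132.3 140.3 y -100.7 -52.6
```

View pics/wl.png

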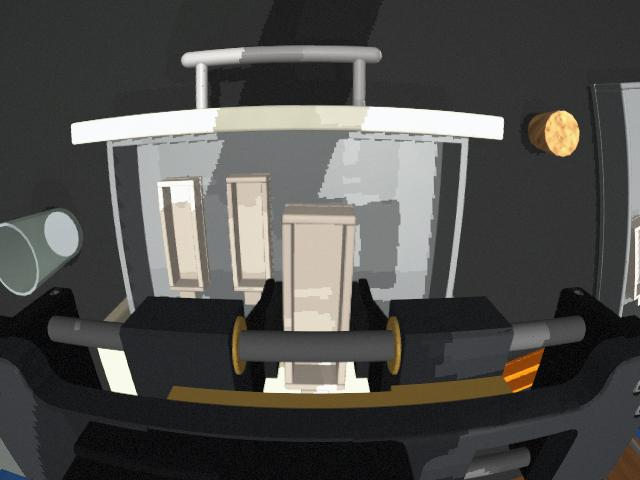

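Both placed boats lie flat at columns 160–208 and 228–270, and the third hangs clear of them. Lowering it now.

Call:
servo_tool(
  series=[
    [[0,0.003,0.03,0,0,0,0.3],[0,0.003,0.09,0,0,0,0.3],[0,0.003,0.16,0,0,0,0.3],[0,0.003,0.23,0,0,0,0.3],[0,0.003,0.3,0,0,0,0.3],[0,0.003,0.34,0,0,0,0.3],[0,0.003,0.37,0,0,0,0.3],[0,0.003,0.385,0,0,0,0.3],[0,0.003,0.3933,0,0,0,0.3],[0,0.003,0.3933,0,0,0,0.3],[0,0.003,0.3933,0,0,0,0.3]],
  ],
)

```text
time_s: 26.77
tool_pos: [0.5177, -0.2054, 0.0224]
tool_rot: [180.0, 0.1, 173.8]
force: [0.9, -0.7, 1.8]
grip_width: 0.0301
grasp_force: 12.0
```

Call:
servo_tool(
  series=[
    [[0,0,0,0,0,0,0.4],[0,0,0,0,0,0,0.4],[0,0,0,0,0,0,0.4],[0,0,0,0,0,0,0.4],[0,0,-0.08,0,0,0,0.4],[0,0,-0.16,0,0,0,0.4],[0,0,-0.26,0,0,0,0.4],[0,0,-0.3933,0,0,0,0.4],[0,0,-0.3933,0,0,0,0.4],[0,0,-0.3933,0,0,0,0.4]],
  ],
)

```text
time_s: 27.6
tool_pos: [0.5184, -0.2062, 0.1421]
tool_rot: [180.0, 0.3, 173.7]
force: [-1.0, 0.1, -0.2]
grip_width: 0.0346
grasp_force: 0.0
```

Run:
```python
from h import *
from cell import eyes
p=drw(-15,29); setcmd(*p,140,173.7)
c=eyes.read_camera("top");pickle.dump(c,open("pics/top4.pkl","wb"))
mn=c["frame"].astype(int).min(2)
roi=np.zeros(mn.shape,bool); roi[192:290,190:287]=1
b=rects(c,roi&(mn>195),0.028,50)
cv2.imwrite("pics/c4.png",cv2.resize(c["frame"][185:300,180:295,::-1],None,fx=4,fy=4,interpolation=cv2.INTER_CUBIC))
r=b[-1]; x,y=r[0],r[1]
plan(530,20,140,182); plan(x,y,140,180+r[4])
```

```text
px [240. 222.] mm [574.9 210.3  31.7  28.7  -1. ]
px [210. 224.] mm [569.1 297.   67.7  48.5  16.9]
px [262. 218.] mm [584.  142.9  83.7  29.1  14.6]
row [0.037, 0.7509, -0.0, 0.0, 0.0, -0.0461] rows>= 5.4
row [-0.1943, 0.4031, -0.0, 0.0, 0.0, -0.07] rows>= 3.2
```

Call:
servo_tool(
  series=[
    [[0.037,0.7509,0,0,0,-0.0461,0.5],[0.037,0.7509,0,0,0,-0.0461,0.5],[0.037,0.7509,0,0,0,-0.0461,0.5],[0.037,0.7509,0,0,0,-0.0461,0.5],[0.037,0.7509,0,0,0,-0.0461,0.5],[0.037,0.7509,0,0,0,-0.0461,0.5],[0.037,0.7509,0,0,0,-0.0461,0.5],[0.037,0.7509,0,0,0,-0.0461,0.5]],
  ],
)

```text
time_s: 28.32
tool_pos: [0.529, 0.0206, 0.1379]
tool_rot: [-179.9, -0.2, -177.8]
force: [-0.3, -0.8, 0.3]
grip_width: 0.0431
grasp_force: 0.0
```

Call:
servo_tool(
  series=[
    [[-0.1943,0.4031,0,0,0,-0.07,0.5],[-0.1943,0.4031,0,0,0,-0.07,0.5],[-0.1943,0.4031,0,0,0,-0.07,0.5],[-0.1943,0.4031,0,0,0,-0.07,0.5],[-0.1943,0.4031,0,0,0,-0.07,0.5],[-0.1943,0.4031,0,0,0,-0.07,0.5],[-0.1943,0.4031,0,0,0,-0.07,0.5],[-0.1943,0.4031,0,0,0,-0.07,0.5],[-0.1943,0.4031,0,0,0,-0.07,0.5],[-0.1943,0.4031,0,0,0,-0.07,0.5]],
  ],
)

```text
time_s: 29.15
tool_pos: [0.5841, 0.1412, 0.1398]
tool_rot: [180.0, 0.0, -165.5]
force: [-0.2, 0.5, -0.3]
grip_width: 0.0436
grasp_force: 0.0
```

```bash
python3 chk.py
```

```text
contour tool mm x -60.0 176.1 y -28.8 199.5
```

View pics/wl.png

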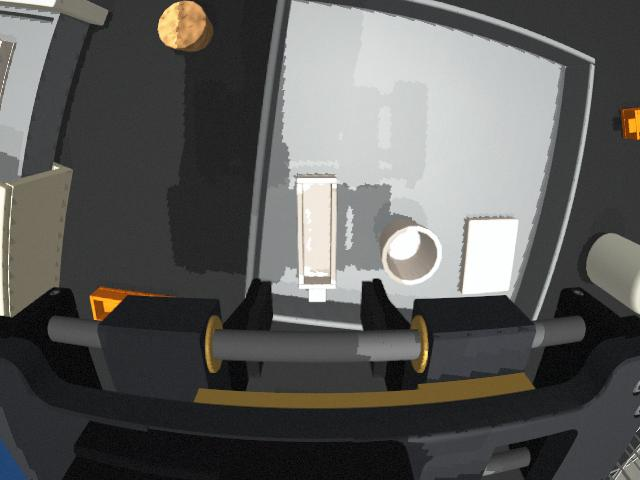

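Run:
```python
from h import *
o,c=pickle.load(open("pics/wl.pkl","rb")); t=o["tool_pos"]*1000;T=rpy(o["tool_rot"])
f=lambda uv,z:((wcast(o,c,uv,z)*1000-t)@T).round(1)[:,:2].tolist()
print("boat",f([[297,178],[337,177],[300,288],[335,288]],.028))
print("crucible",f([[381,253],[411,253]],.046),"left wall top inner",f([[266,175],[253,275]],.045),"end wall",f([[317,318]],.045))
```

```text
boat [[41.8, -14.7], [42.6, 15.0], [-47.3, -13.6], [-47.3, 14.8]]
crucible [[-10.7, 47.4], [-10.8, 70.4]] left wall top inner [[46.6, -35.5], [-28.8, -48.3]] end wall [[-65.6, 0.2]]
```

The boat is centred, with about 5–9 mm from each finger to the wall and to the crucible. Grasping it.

Call:
servo_tool(
  series=[
    [[-0.007,0,0.1,0,0,0,0.5],[-0.007,0,0.2,0,0,0,0.5],[-0.007,0,0.3,0,0,0,0.5],[-0.007,0,0.37,0,0,0,0.5],[-0.007,0,0.41,0,0,0,0.5],[-0.007,0,0.435,0,0,0,0.5],[-0.007,0,0.435,0,0,0,0.5],[-0.007,0,0.435,0,0,0,0.3],[-0.007,0,0.435,0,0,0,0.3],[-0.007,0,0.435,0,0,0,0.3],[-0.007,0,0.435,0,0,0,0.3],[-0.007,0,0.435,0,0,0,0.3]],
  ],
  grip_force=12,
)

```text
time_s: 30.2
tool_pos: [0.5874, 0.1433, 0.0106]
tool_rot: [180.0, 0.2, -165.4]
force: [-0.8, -0.2, 5.9]
grip_width: 0.03
grasp_force: 12.0
```

Call:
servo_tool(
  series=[
    [[0,0,-0.02,0,0,0,0.3],[0,0,-0.06,0,0,0,0.3],[0,0,-0.12,0,0,0,0.3],[0,0,-0.18,0,0,0,0.3],[0,0,-0.24,0,0,0,0.3],[0,0,-0.3,0,0,0,0.3],[0,0,-0.36,0,0,0,0.3],[0,0,-0.41,0,0,0,0.3],[0,0,-0.435,0,0,0,0.3]],
  ],
)

```text
time_s: 30.95
tool_pos: [0.5872, 0.1432, 0.1427]
tool_rot: [180.0, 0.2, -165.4]
force: [0.8, 0.2, -0.1]
grip_width: 0.0302
grasp_force: 12.0
```

Run:
```python
from h import *
setcmd(586,143.4,140,194.6)
plan(550,0,140,185); p=drw(-15,82);plan(*p,140,173.7);plan(*p,22,173.7)
```

```text
row [0.2366, -0.4323, -0.0, 0.0, 0.0, 0.0533] rows>= 3.5
row [0.1366, -0.4981, -0.0, 0.0, 0.0, 0.0628] rows>= 3.7
row [0.0, 0.0, 0.3933, 0.0, 0.0, -0.0] rows>= 2.8
```

Call:
servo_tool(
  series=[
    [[0.01,-0.02,0,0,0,0.005,0.3],[0.04,-0.08,0,0,0,0.01,0.3],[0.08,-0.15,0,0,0,0.02,0.3],[0.12,-0.22,0,0,0,0.03,0.3],[0.16,-0.29,0,0,0,0.04,0.3],[0.2,-0.36,0,0,0,0.05,0.3],[0.225,-0.41,0,0,0,0.0533,0.3],[0.2366,-0.4323,0,0,0,0.0533,0.3],[0.2366,-0.4323,0,0,0,0.0533,0.3]],
  ],
)

```text
time_s: 31.7
tool_pos: [0.5499, -0.0031, 0.1397]
tool_rot: [-180.0, 0.0, -175.2]
force: [0.2, 0.9, -0.3]
grip_width: 0.0298
grasp_force: 12.0
```

Call:
servo_tool(
  series=[
    [[0.01,-0.02,0,0,0,0.005,0.3],[0.025,-0.08,0,0,0,0.01,0.3],[0.045,-0.16,0,0,0,0.02,0.3],[0.065,-0.24,0,0,0,0.03,0.3],[0.085,-0.32,0,0,0,0.04,0.3],[0.105,-0.4,0,0,0,0.05,0.3],[0.125,-0.46,0,0,0,0.06,0.3],[0.1366,-0.49,0,0,0,0.0628,0.3],[0.1366,-0.4981,0,0,0,0.0628,0.3],[0.1366,-0.4981,0,0,0,0.0628,0.3],[0.1366,-0.4981,0,0,0,0.0628,0.3]],
  ],
)

```text
time_s: 32.62
tool_pos: [0.523, -0.1512, 0.1394]
tool_rot: [180.0, -0.0, 173.9]
force: [-0.0, 0.4, -0.1]
grip_width: 0.0298
grasp_force: 12.0
```

```bash
python3 chk.py
```

```text
contour tool mm x -87.2 5.7 y -18.2 18.2
contour tool mm x -87.3 13.6 y -26.8 33.6
contour tool mm x -19.6 21.4 y -309.3 -268.1
contour tool mm x -65.1 42.8 y -190.2 -155.2
contour tool mm x -45.7 39.2 y -64.7 -41.9
contour tool mm x -51.6 139.4 y -280.0 74.8
```

View pics/wl.png

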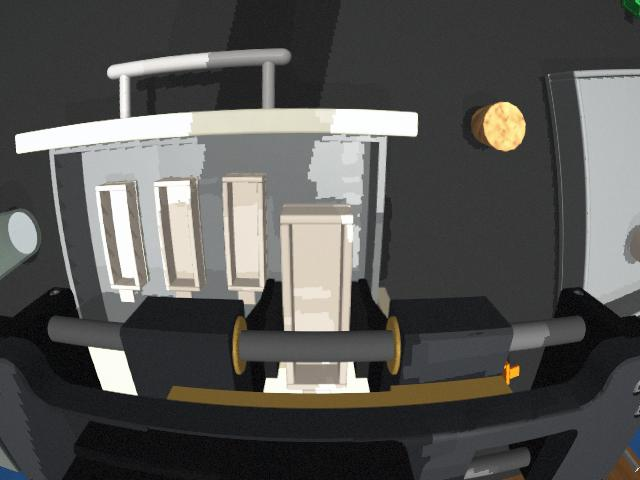

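Three boats lie flat in a row and the fourth is held. Checking the gaps to boat 3's right rim (column 266) and the right wall (column 375).

Run:
```python
from h import *
o,c=pickle.load(open("pics/wl.pkl","rb"))
def rel(uv,z):
    p=wcast(o,c,uv,z)[:,:2]*1000-FC; return np.c_[p@UX,p@UY].round(1).tolist()
print("boat3",rel([[223,180],[266,176],[267,285]],.040),"wall R",rel([[380,140],[375,220],[372,285]],.058))
t=o["tool_pos"][:2]*1000-FC; print(t@UX,t@UY)
```

```text
boat3 [[-57.0, 15.9], [-59.4, 47.5], [25.0, 45.4]] wall R [[-86.3, 124.7], [-32.1, 123.3], [16.5, 123.9]]
-14.311908228125901 83.31395185199548
```

Call:
servo_tool(
  series=[
    [[0,0.007,0.03,0,0,0,0.3],[0,0.007,0.09,0,0,0,0.3],[0,0.007,0.16,0,0,0,0.3],[0,0.007,0.23,0,0,0,0.3],[0,0.007,0.3,0,0,0,0.3],[0,0.007,0.34,0,0,0,0.3],[0,0.007,0.37,0,0,0,0.3],[0,0.007,0.385,0,0,0,0.3],[0,0.007,0.3933,0,0,0,0.3],[0,0.007,0.3933,0,0,0,0.3],[0,0.007,0.3933,0,0,0,0.3]],
  ],
)

```text
time_s: 33.58
tool_pos: [0.524, -0.1508, 0.0225]
tool_rot: [180.0, 0.1, 173.7]
force: [-0.6, 0.2, 0.1]
grip_width: 0.0303
grasp_force: 12.0
```

Call:
servo_tool(
  series=[
    [[0,0,0,0,0,0,0.4],[0,0,0,0,0,0,0.4],[0,0,0,0,0,0,0.4],[0,0,0,0,0,0,0.4],[0,0,-0.08,0,0,0,0.4],[0,0,-0.16,0,0,0,0.4],[0,0,-0.26,0,0,0,0.4],[0,0,-0.3933,0,0,0,0.4],[0,0,-0.3933,0,0,0,0.4],[0,0,-0.3933,0,0,0,0.4]],
  ],
)

```text
time_s: 34.42
tool_pos: [0.5246, -0.1511, 0.1419]
tool_rot: [180.0, 0.3, 173.7]
force: [-0.3, 0.2, -0.9]
grip_width: 0.0347
grasp_force: 0.0
```

Run:
```python
from h import *
p=drw(-15,84); setcmd(*p,140,173.7)
h=drw(-145,0); print(h)
plan(460,-120,200,130); plan(*h,200,83.7); plan(*h,130,83.7)
```

```text
[ 383.899 -219.505]
row [0.2179, 0.0781, -0.2, 0.0, 0.0, 0.2428] rows>= 6.1
row [-0.091, -0.4075, -0.0, 0.0, 0.0, 0.2572] rows>= 6.5
row [0.0, 0.0, 0.2333, 0.0, 0.0, -0.0] rows>= 1.7
```

Run:
```python
from h import *
p=drw(-15,84); setcmd(*p,140,173.7)
h=drw(-145,0)
plan(450,80,200,130); plan(*h,160,83.7); plan(*h,43,83.7)
```

```text
row [0.3242, 0.7371, -0.2, 0.0, 0.0, 0.2428] rows>= 6.1
row [-0.6232, -0.8105, 0.1333, 0.0, 0.0, 0.2572] rows>= 7.4
row [0.0, 0.0, 0.39, 0.0, 0.0, -0.0] rows>= 2.8
```

Call:
servo_tool(
  series=[
    [[0.3242,0.7371,-0.2,0,0,0.2428,0.3],[0.3242,0.7371,-0.2,0,0,0.2428,0.3],[0.3242,0.7371,-0.2,0,0,0.2428,0.3],[0.3242,0.7371,-0.2,0,0,0.2428,0.3],[0.3242,0.7371,-0.2,0,0,0.2428,0.3],[0.3242,0.7371,-0.2,0,0,0.2428,0.3],[0.3242,0.7371,-0.2,0,0,0.2428,0.3],[0.3242,0.7371,-0.2,0,0,0.2428,0.3],[0.3242,0.7371,-0.2,0,0,0.2428,0.3]],
  ],
)

```text
time_s: 35.17
tool_pos: [0.4484, 0.0844, 0.199]
tool_rot: [-180.0, -0.1, 130.3]
force: [0.1, 0.4, -0.3]
grip_width: 0.0261
grasp_force: 0.0
```

Run:
```python
from h import *
from cell import eyes
c=eyes.read_camera("top");pickle.dump(c,open("pics/top5.pkl","wb"))
mn=c["frame"].astype(int).min(2)
roi=np.zeros(mn.shape,bool); roi[215:264,350:445]=1
for t in (200,215):
  for r in rects(c,roi&(mn>t),0.04,30,3000,False):
    d=np.array(r[:2])-FC; print(t,np.round([d@UX,d@UY,*r[2:]],1))
```

```text
200 [-89.4  81.1  90.2   5.6  88.3]
200 [-12.6 -76.1  82.3  25.4  -2.6]
200 [-14.1 -21.9  82.3  25.3  -1.7]
200 [-15.4  30.4  83.4  27.3  -7.6]
200 [-15.5  85.5  87.2  27.7  -6.8]
200 [ 52.7 -71.7 116.2   8.6  88.3]
215 [-13.4 -76.8  79.7  18.8  -5.7]
215 [-14.8 -22.5  79.7  19.2  -7.1]
215 [-15.6  31.7  78.3  19.7  -7.4]
215 [-17.4  84.1  78.1  22.1  -6.4]
215 [ 53.2 -77.4 104.9   8.6  88.3]
```

All four boats are in place on the drawer floor. Going to the handle.

Call:
servo_tool(
  series=[
    [[-0.6232,-0.8105,0.1333,0,0,0.2572,0.3],[-0.6232,-0.8105,0.1333,0,0,0.2572,0.3],[-0.6232,-0.8105,0.1333,0,0,0.2572,0.3],[-0.6232,-0.8105,0.1333,0,0,0.2572,0.3],[-0.6232,-0.8105,0.1333,0,0,0.2572,0.3],[-0.6232,-0.8105,0.1333,0,0,0.2572,0.3],[-0.6232,-0.8105,0.1333,0,0,0.2572,0.3],[-0.6232,-0.8105,0.1333,0,0,0.2572,0.3],[-0.6232,-0.8105,0.1333,0,0,0.2572,0.3],[-0.6232,-0.8105,0.1333,0,0,0.2572,0.3],[-0.6232,-0.8105,0.1333,0,0,0.2572,0.3]],
  ],
)

```text
time_s: 36.13
tool_pos: [0.3838, -0.2194, 0.1588]
tool_rot: [-179.9, -0.0, 83.8]
force: [-0.8, 0.4, 0.2]
grip_width: 0.0262
grasp_force: 0.0
```

```bash
python3 chk.py >/dev/null
python3 - <<'E'
from h import *
o,c=pickle.load(open("pics/wl.pkl","rb")); print(o["tool_pos"],o["tool_rot"],getcmd())
f=c["frame"].astype(int).min(2); t=o["tool_pos"]*1000;T=rpy(o["tool_rot"])
for r in(200,230,260):
    u=np.flatnonzero(f[r,260:345]>90)+260
    if len(u): print(r,u.min(),u.max(),((wcast(o,c,[[u.min(),r],[u.max(),r]],.061)*1000-t)@T).round(1)[:,:2].tolist())
E
```

```text
[ 0.38382522 -0.21940023  0.15882812] [-1.79915339e+02 -1.67628214e-02  8.37603832e+01] [383.899, -219.505, 43.0, 83.69999999999999]
200 317 331 [[28.9, 1.7], [28.9, 11.7]]
230 317 330 [[6.6, 1.7], [6.6, 11.2]]
260 317 329 [[-16.7, 1.8], [-16.7, 10.7]]
```

The bar's centre is about 6 mm further in than planned, so I'll shift over it and then grip.

Call:
servo_tool(
  series=[
    [[0,0.02,0,0,0,0,0.3],[0,0.02,0.1,0,0,0,0.3],[0,0.02,0.2,0,0,0,0.3],[0,0.02,0.3,0,0,0,0.3],[0,0.02,0.36,0,0,0,0.3],[0,0.02,0.39,0,0,0,0.3],[0,0.02,0.39,0,0,0,0.3],[0,0.02,0.39,0,0,0,0],[0,0.02,0.39,0,0,0,0],[0,0.02,0.39,0,0,0,0],[0,0.02,0.39,0,0,0,0],[0,0.02,0.39,0,0,0,0]],
  ],
  grip_force=20,
)

```text
time_s: 37.18
tool_pos: [0.3912, -0.2207, 0.0436]
tool_rot: [179.9, -0.0, 83.7]
force: [-0.3, 0.2, 5.4]
grip_width: 0.0103
grasp_force: 20.0
```

Call:
servo_tool(
  series=[
    [[0,0.015,0,0,0,0,0],[0,0.045,0,0,0,0,0],[0,0.08,0,0,0,0,0],[0,0.115,0,0,0,0,0],[0,0.15,0,0,0,0,0],[0,0.185,0,0,0,0,0],[0,0.22,0,0,0,0,0],[0,0.255,0,0,0,0,0],[0,0.29,0,0,0,0,0],[0,0.325,0,0,0,0,0],[0,0.35,0,0,0,0,0],[0,0.36,0,0,0,0,0]],
  ],
)

```text
time_s: 38.18
tool_pos: [0.4993, -0.2333, 0.0436]
tool_rot: [179.9, 0.1, 83.7]
force: [-1.0, -0.9, 7.1]
grip_width: 0.0103
grasp_force: 20.0
```

Call:
servo_tool(
  series=[
    [[0,0.005,0,0,0,0,0],[0,0.01,0,0,0,0,0],[0,0.015,0,0,0,0,0],[0,0.02,0,0,0,0,0],[0,0.025,0,0,0,0,0],[0,0.03,0,0,0,0,0],[0,0.035,0,0,0,0,0],[0,0.04,0,0,0,0,0],[0,0.04,0,0,0,0,0]],
  ],
)

```text
time_s: 38.93
tool_pos: [0.5105, -0.2346, 0.0437]
tool_rot: [179.9, 0.1, 83.7]
force: [-0.5, -1.4, 4.4]
grip_width: 0.0101
grasp_force: 20.0
```

```bash
python3 chk.py >/dev/null
python3 - <<'E'
from h import *
o,c=pickle.load(open("pics/wl.pkl","rb")); print(o["tool_pos"],o["force"])
cv2.imwrite("pics/wc.png",cv2.resize(c["frame"][20:300,290:640,::-1],None,fx=2,fy=2))
E
```

```text
[ 0.51047489 -0.23462911  0.0436558 ] [-0.52944872 -1.44454541  4.36332892]
```

View pics/wc.png

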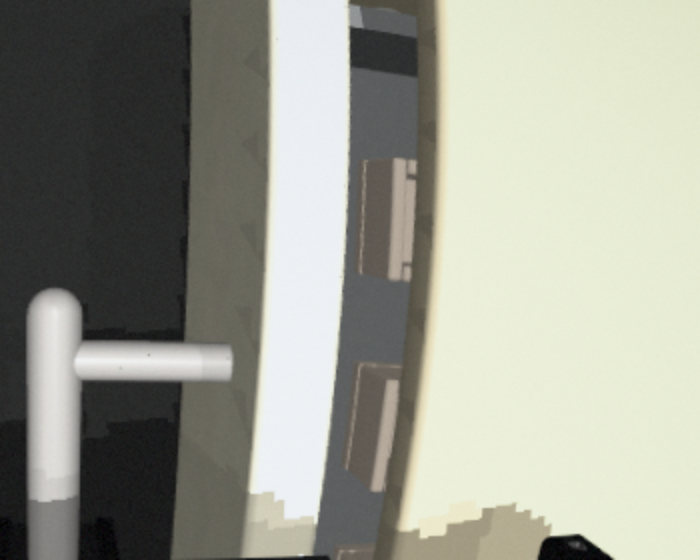

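The gap between the panel and the unit's face is about 15 mm. Boats are visible through it, still in place. Continuing slowly.

Call:
servo_tool(
  series=[
    [[0,0.004,0,0,0,0,0],[0,0.008,0,0,0,0,0],[0,0.012,0,0,0,0,0],[0,0.016,0,0,0,0,0],[0,0.02,0,0,0,0,0],[0,0.02,0,0,0,0,0]],
  ],
)

```text
time_s: 39.48
tool_pos: [0.5163, -0.2353, 0.0437]
tool_rot: [179.9, 0.1, 83.7]
force: [-0.3, -1.3, 5.2]
grip_width: 0.0103
grasp_force: 20.0
```

Call:
servo_tool(
  series=[
    [[0,0.003,0,0,0,0,0],[0,0.006,0,0,0,0,0],[0,0.009,0,0,0,0,0],[0,0.01,0,0,0,0,0],[0,0.01,0,0,0,0,0]],
  ],
)

```text
time_s: 39.9
tool_pos: [0.5192, -0.2356, 0.0436]
tool_rot: [179.9, 0.1, 83.7]
force: [-1.1, -1.0, 5.8]
grip_width: 0.0102
grasp_force: 20.0
```

Call:
servo_tool(
  series=[
    [[0,0.003,0,0,0,0,0],[0,0.006,0,0,0,0,0],[0,0.009,0,0,0,0,0],[0,0.01,0,0,0,0,0],[0,0.01,0,0,0,0,0]],
  ],
)

```text
time_s: 40.32
tool_pos: [0.5206, -0.2358, 0.0436]
tool_rot: [-179.9, -0.0, 83.7]
force: [-4.6, -0.8, 10.2]
grip_width: 0.0102
grasp_force: 20.0
```

Call:
servo_tool(
  series=[
    [[0,0.003,0,0,0,0,0],[0,0.006,0,0,0,0,0],[0,0.006,0,0,0,0,0]],
  ],
)

```text
time_s: 40.57
tool_pos: [0.521, -0.2358, 0.0436]
tool_rot: [-179.8, -0.1, 83.7]
force: [-9.0, 1.4, 12.7]
grip_width: 0.0099
grasp_force: 20.0
```

```bash
python3 chk.py >/dev/null
python3 - <<'E'
from h import *
o,c=pickle.load(open("pics/wl.pkl","rb")); print(o["tool_pos"],o["force"])
f=c["frame"].astype(int)
for r in (60,120,180): print(r,f[r,400:520:3].min(1).tolist())
E
```

```text
[ 0.52095831 -0.23580149  0.0435634 ] [-9.02975446  1.3653399  12.73475291]
60 [90, 85, 91, 90, 88, 85, 87, 90, 160, 230, 234, 234, 233, 234, 233, 234, 234, 235, 235, 233, 233, 206, 94, 93, 70, 79, 89, 166, 199, 218, 218, 215, 217, 216, 216, 218, 215, 214, 218, 214]
120 [92, 95, 93, 92, 94, 92, 93, 84, 200, 235, 236, 234, 236, 237, 235, 236, 236, 235, 236, 236, 235, 133, 92, 81, 75, 81, 121, 183, 213, 218, 220, 220, 218, 219, 220, 219, 218, 220, 219, 219]
180 [90, 93, 91, 91, 94, 93, 92, 192, 236, 237, 236, 237, 237, 236, 236, 237, 237, 237, 238, 230, 94, 93, 80, 73, 76, 145, 194, 220, 222, 221, 221, 220, 219, 220, 219, 219, 220, 220, 218, 219]
```

Run:
```python
from h import *
o,c=pickle.load(open("pics/wl.pkl","rb")); t=o["tool_pos"]*1000
for r,a,b in((60,464,480),(120,463,479),(180,459,475)):
    p=wcast(o,c,[[a,r]],.084)[0,:2]*1000;q=wcast(o,c,[[b,r]],.095)[0,:2]*1000
    print(r,(p-t[:2])@UX,(q-t[:2])@UX)
```

```text
60 50.763201976244396 51.81166239988375
120 50.69297251576757 51.75860572334126
180 50.40749198132619 51.59267699083665
```

The panel is within about 1 mm of the face and the force shows it at the stop. Releasing and lifting.

Call:
servo_tool(
  series=[
    [[0,0,0,0,0,0,0.3],[0,-0.008,0,0,0,0,0.3],[0,-0.008,0,0,0,0,0.3],[0,-0.008,0,0,0,0,0.3],[0,-0.008,-0.1,0,0,0,0.3],[0,-0.008,-0.2,0,0,0,0.3],[0,-0.008,-0.3,0,0,0,0.3],[0,-0.008,-0.4,0,0,0,0.3],[0,-0.008,-0.4,0,0,0,0.3],[0,-0.008,-0.4,0,0,0,0.3]],
  ],
)

```text
time_s: 41.45
tool_pos: [0.5223, -0.235, 0.1642]
tool_rot: [179.8, -0.0, 83.8]
force: [-0.5, -0.4, 0.5]
grip_width: 0.0262
grasp_force: 0.0
```

```bash
python3 chk.py >/dev/null
python3 - <<'E'
from h import *
from cell import eyes
o,c=pickle.load(open("pics/wl.pkl","rb")); f=c["frame"].astype(int).min(2); t=np.array([521.0,-235.8])
print(o["tool_pos"],o["force"])
for r in (120,180,220):
    print(r,f[r,290:440:3].tolist())
    u=np.flatnonzero(f[r,290:350]>90)+290
    w=wcast(o,c,[[u.min(),r],[u.max(),r]],.061)[:,:2]*1000; print("bar vs release point",((w-t)@UX).round(1))
ct=eyes.read_camera("top");pickle.dump(ct,open("pics/top6.pkl","wb")); mn=ct["frame"].astype(int).min(2)
roi=np.zeros(mn.shape,bool); roi[192:290,190:287]=1
rects(ct,roi&(mn>195),0.028,50)
c0=pickle.load(open("pics/top0.pkl","rb"))
for n,(u,v) in dict(stopper=(314,264),beaker=(481,242),bottle=(152,236)).items():
    print(n,np.abs(ct["frame"][v-16:v+16,u-16:u+16].astype(int)-c0["frame"][v-16:v+16,u-16:u+16]).mean())
E
```

```text
[ 0.52233993 -0.23495647  0.16423743] [-0.53543565 -0.39210991  0.46698811]
120 [43, 44, 44, 46, 44, 42, 47, 44, 38, 47, 42, 42, 42, 41, 41, 39, 41, 37, 40, 38, 37, 39, 80, 93, 91, 94, 130, 236, 236, 236, 235, 235, 235, 228, 96, 90, 208, 232, 230, 230, 231, 231, 231, 231, 231, 232, 229, 230, 230, 230]Traceback (most recent call last):
  File "<stdin>", line 8, in <module>
    return umr_minimum(a, axis, None, out, keepdims, initial, where)
ValueError: zero-size array to reduction operation minimum which has no identity
```

Run:
```python
from h import *
from cell import eyes
o,c=pickle.load(open("pics/wl.pkl","rb")); f=c["frame"].astype(int).min(2)
t=o["tool_pos"][:2]*1000
for r in (100,140,180,220):
    row=f[r,360:430]; dk=np.flatnonzero(row[12:]<150); hi=np.flatnonzero(row>225)
    s=hi[0]; d=s+np.flatnonzero(row[s:]<160); a,b=360+d[0]-.5,360+d[-1]+.5
    p,q=wcast(o,c,[[a,r]],.084)[0,:2]*1000,wcast(o,c,[[b,r]],.095)[0,:2]*1000
    print(r,a,b,"gap",((q-p)@UX).round(1))
ct=eyes.read_camera("top");pickle.dump(ct,open("pics/top6.pkl","wb")); mn=ct["frame"].astype(int).min(2)
roi=np.zeros(mn.shape,bool); roi[192:290,190:287]=1
rects(ct,roi&(mn>195),0.028,50)
c0=pickle.load(open("pics/top0.pkl","rb"))
for n,(u,v) in dict(stopper=(314,264),beaker=(481,242),bottle=(152,236)).items():
    print(n,np.abs(ct["frame"][v-16:v+16,u-16:u+16].astype(int)-c0["frame"][v-16:v+16,u-16:u+16]).mean())
```

```text
100 390.5 396.5 gap 1.6
140 389.5 395.5 gap 1.6
180 387.5 394.5 gap 2.4
220 385.5 391.5 gap 1.8
px [240. 222.] mm [574.9 210.3  31.7  28.7  -1. ]
px [210. 224.] mm [569.1 297.   67.7  48.5  16.9]
stopper 0.4313151041666667
beaker 0.4544270833333333
bottle 0.4176432291666667
```

```bash
python3 -c "
from cell import env
print(env.sign_off())"
```

```text
the job is handed in; nothing more can be done
None
```

I put all four boats flat in the drawer, pushed it home (camera shows a 1–2 mm gap, within the catch's self-closing range) and left the crate and bench items unmoved; I handed the job in at about 41 s, and no verdict was shown.

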